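# Dress and close a bench filter press

### The arm

A 6-joint arm with a two-finger parallel gripper is mounted at the origin on the work surface. World frame = base frame: x ahead of the robot, y to its left, z up, the work surface at z = 0. Lengths are in m, angles in rad, forces in N, time in s.
With the tool pointing down it reaches from about 0.2 to 0.875 m from the base axis. Payload 3.4 kg.
Tool frame: the origin (TCP) lies on the mounting face of the last link; the fingertips stand 199 mm ahead of it and the grasp point (between the pads) lies 180 mm ahead of it (manip.hold_point_z is the distance from the TCP to the grasp point, in m); z points along the fingers, y is the line along which they close (so a half turn about z gives the same grasp; the last joint's range is limited). The gripper opens to 94 mm and grips with 3 to 60 N. Pads are 16 mm wide; open, the fingers measure 119 mm over their backs; the gripper's body (75 mm by 177 mm) begins 78 mm behind the grasp point.
Start: joints at [-1.434, 0.276, 1.505, -0, 1.361, -0.121], TCP at [0.147, -0.556, 0.405] pointing down, gripper open.
Joint ranges: [-2.89, 2.89], [-0.75, 2.08], [0.22, 2.7], [-1.18, 4.32], [0.11, 2.71], [-2.7, 2.7]. Speed limits (rad/s): [2.57, 2.57, 3.14, 3.14, 3.14, 3.14].

### API

Orientations are given as a 3x3 rotation matrix whose columns are the frame's x, y, z axes.
In Python, from workcell import manip gives the robot as it stands.
- The arm moves only by the tool step_arm, never from a script. Its argument "steps" is one flat list of numbers, 5 for each row, row after row: the shift along the tool's x, y, z in m, then the turn about the tool's z in rad, then the finger opening in m, from 0 to 0.094. In form: [x, y, z, turn, hand, x, y, z, turn, hand, ...]. A call has exactly 10 rows; each row is the pose to reach, as a shift and turn from the pose commanded when the call began, along the tool's axes at that moment; what a row does not reach only later rows make up. A row lasts 1/12 s, in which the tool goes at most 41.7 mm and 7.16 degrees, less where a joint would pass 70% of its speed; a pose out of reach is approached as far as the arm can. A call with a gripper value outside its range is refused whole. The fingers move at their own pace and stop on an object; "squeeze" is the grip in N (left out, the last holds). Time passes only in rows, so rows that repeat a pose let the fingers close, or fill a call up. It gives the time, the measured TCP pose, the force, the opening and the grip force at its end, in the units of the state.
- manip.state(): the state, without advancing time (a new reading comes with each control period).
- manip.capture(name): name is "scene" or "top" or "wrist"; returns a dict with "img" (420x560x3 uint8, blue, green, red), "depth" (420x560 float32, m along the optical axis (not along the pixel's ray), 0 where there is no reading), "intrinsics" (3x3 intrinsics, pixels), "R" (3x3) and "t" (3): a world point X has camera coordinates R X + t; the wrist camera has in their place "T_tool_cam" (4x4, takes a point from camera to tool coordinates, whose origin is the TCP and whose axes are the flange's). Camera axes: x right, y down, z forward; pixel columns grow to the right and rows downward; lengths in m; the calibration is good to about 2 mm. A picture is of the moment at which its call begins: read the wrist's pose just before it.
- manip.finish_job(): hands the job in; it is judged then, once.
The state is a dict: "time_s": time; "joint_pos": joint angles; "qd": joint speeds; "tau": joint torques, N m; "tcp_pos": TCP position; "tool_rot": TCP orientation; "contact_force": force on the tool from outside, world axes, zero at the start; "ft_torque": the same for the moment, N m; "finger_gap": opening from 0.0 (shut) to 1.0 (fully open); "grasp_force": force on a finger pad.
Only numpy, scipy, OpenCV 4.12 (cv2) and the standard library are available. Lean on these libraries where they do the work, as an engineer would, in place of code of your own. Each camera call takes 0.05 s, during which the arm holds its last target. There are 200 camera calls.

### The job

Set up the bench filter press for its next run: tip every filter plate in the draining rack up by its top tab, draw it out and hang it upright by its two ears on the press's rails, between the fixed head and the pressure plate. Then wind the handwheel clockwise until the pressure plate has closed the pack up against the head, and give it about a quarter turn more, so that its springs are squeezed about 6 mm and by no means bottomed. Also stand the steel jug upright on the bench under the outlet spout, and leave everything else where it stands.

Things in the scene. Friction and masses are not known exactly. Their poses are not given: they have to be found in the camera images.
- plate1: white filter plate (all alike; may be absent), 20 mm thick (x), 100 wide (y), 100 tall (z), 0.2 kg; origin: centre of its underside. Ears reach y -76 and +76, 12 thick, at z 84 to 98. Lifting tab on the top edge: 36 wide (y), 14 thick (x), z 100 to 135. Either face may face the head. At the start it leans 27 degrees in the rack, its z tipped towards the rack's +x (away from the robot)
- plate2: white filter plate (all alike; may be absent), 20 mm thick (x), 100 wide (y), 100 tall (z), 0.2 kg; origin: centre of its underside. Ears reach y -76 and +76, 12 thick, at z 84 to 98. Lifting tab on the top edge: 36 wide (y), 14 thick (x), z 100 to 135. Either face may face the head. At the start it leans 27 degrees in the rack, its z tipped towards the rack's +x (away from the robot)
- plate3: white filter plate (all alike; may be absent), 20 mm thick (x), 100 wide (y), 100 tall (z), 0.2 kg; origin: centre of its underside. Ears reach y -76 and +76, 12 thick, at z 84 to 98. Lifting tab on the top edge: 36 wide (y), 14 thick (x), z 100 to 135. Either face may face the head. At the start it leans 27 degrees in the rack, its z tipped towards the rack's +x (away from the robot)
- rack: grey draining rack, fixed, 202 (x) x 118 (y) mm, origin: centre of its underside, x away from the robot. Floor 4 mm; four cross walls 4 thick and 89 high make three compartments along x, each 62 wide inside; end walls (y -57, +57) 64 high. A plate's foot is against its compartment's -x wall, it leans on the +x wall, ears and tab above the end walls; tip it up by the tab and draw it out upward
- press: steel bench filter press, fixed; origin on the bench under the middle of the opening. x: along the pack axis, from handwheel (-x) to fixed head (+x), pointing to the robot's right within 0.15 rad; y away from the robot; z up. Head 150 mm wide, top at 149; yoke at x -115 to -97, 150 wide, top at 157; feet to y -80 and +80. Outlet pipe leaves the head's -y side at height 108
- rails (a point): midway between the two rails at the middle of the opening, at the height of their tops, 130 mm above the bench (axes as the press). Rails: 14 mm round bars along the press's x at y -61 and +61, 108 clear between. A plate hangs between them, ears on the rails, its x along the press's x, its underside 46 mm above the bench
- head_face (a point): middle of the fixed head's face (axes as the press), 46 mm from the press origin towards +x, 96 mm above the bench
- platen_face (a point): middle of the moving pressure plate's face (axes as the press), 96 mm above the bench; it is 106 mm wide, its top 148 above the bench. At the start it stands 90 to 93 mm from the head
- wheel_center (a point): centre of the handwheel, at x -185 of the press, 96 mm above the bench; plane square to the press's x. Rim circle 60 mm radius to the middle of its 14 mm bar, three thinner spokes in its plane, 70 mm free to the yoke. It turns on the spot; the 18 mm screw slides through the hub and sticks out up to 90 mm. The rim's top can be pinched from above and turned part of a turn per grasp
- handwheel (a joint): wheel angle in rad, start 0 to 0.8; grows clockwise as seen from the wheel end (along the press's +x): the rim's top then moves to the press's -y, towards the robot, and the pressure plate moves to the head, 24 mm per turn. Stays where left; 3 to 4 N at the rim turn it
- platen (a joint): how far the springs behind the pressure plate are squeezed, in m: 0 while free or only pushing hanging plates along; grows once the pack is held against the head, 6 mm per quarter turn of the wheel; bottoms at 0.012. Preload 9 N, then 1.5 N per mm
- spout (a point): mouth of the downward outlet spout (16 mm thick), 88 mm above the bench, on the press's -y side beside the head, at press x +58, y -130 mm
- jug: open steel jug, 70 mm wide at the mouth, 64 at the foot, 75 tall, 0.2 kg, origin: centre of its underside, z up. The handle, 9 mm round bar, stands out to its own +y: an upright bar 62 mm from the axis, from 18 to 66 mm up
- jug_mouth (a point): centre of the jug's mouth, 75 mm above its underside
- jug_handle (a point): on the upright bar of the jug's handle, 55 mm above its underside, 62 mm from the axis towards its +y
- reagent_a: bystander, not to be disturbed: amber bottle, 64 mm wide, 150 mm tall
- reagent_b: bystander, not to be disturbed: amber bottle, 54 mm wide, 120 mm tall
- jar: bystander, not to be disturbed: white jar, 72 mm wide, 80 mm tall
- dish: bystander, not to be disturbed: shallow glass dish, 68 mm wide, 16 mm tall
- mortar: bystander, not to be disturbed: white mortar, 90 mm wide, 50 mm tall
- spatula: bystander, not to be disturbed: spatula lying flat, 180 mm long
- papers: bystander, not to be disturbed: cardboard box of filter papers, 110 x 110 x 30 mm
- stopper: bystander, not to be disturbed: rubber stopper, 32 mm wide, 26 mm tall
Mind the look-alikes: they are no part of the job. Leave any pink or purple look-alike of the plate3 alone.

How it is judged:
On the way, in this order (a step that is already met when the one before it is completed fails the run):
1. every plate hangs upright by its ears on both rails between the head and the pressure plate (z of plate1 in the frame of press between 0.042 and 0.051 m and y of plate1 in the frame of press between -0.009 and 0.009 m and x of each of plate1, plate2, plate3 in the frame of platen_face above 0.007 m and x of each of plate1, plate2, plate3 in the frame of head_face below -0.007 m and angle between each of plate1, plate2, plate3's own z axis and vertical below 0.12 rad and angle between the x axis of each of plate1, plate2, plate3 and the x axis of press, either way round below 0.12 rad and z of plate2 in the frame of press between 0.042 and 0.051 m and y of plate2 in the frame of press between -0.009 and 0.009 m and z of plate3 in the frame of press between 0.042 and 0.051 m and y of plate3 in the frame of press between -0.009 and 0.009 m), for 0.3 s.
2. the pack is closed against the head and the springs are squeezed 3 to 9 mm (all of step 1 and value of joint platen between 0.003 and 0.009 m), for 0.3 s.
At the end, for the whole second after the job is handed in: Every plate present hangs on both rails between head and pressure plate, upright and square within 0.12 rad and within 9 mm of the middle; the pack is clamped with the springs squeezed 3 to 9 mm; the jug stands upright on the bench, its mouth centred within 20 mm under the spout; all at rest (all of step 2 and horizontal distance between jug_mouth and spout below 0.02 m and angle between jug's own z axis and vertical below 0.1 rad and height (world z) of jug below 0.008 m and linear speed of each of jug, plate1, plate2, plate3 below 0.02 m/s); the robot touches nothing.
It fails at once if the springs are squeezed more than 10.5 mm (overwound) (value of joint platen above 0.0105 m).
It fails at once if a bystander is moved more than 40 mm (distance of any of reagent_a, reagent_b, jar, dish, mortar, spatula, papers, stopper from where it was at the start of the episode above 0.04 m).
Of plate1, plate2, plate3 only 2 to 3 are there at a start; the rules pass over those that are not, and their reading is None.
At some moment in a run one of jug may be knocked a few centimetres aside while the robot is not near it.
It also fails if it takes over 210 s, if anything falls off the work surface, if the arm or the gripper's body presses on something with over 40 N, if the wrist force passes 120 N, or if a joint passes its speed limit or range.

## Working session

There is one attempt and no reset: what is moved stays moved. The work goes in short steps, Python scripts to look and compute and a tool call to move; the robot and the scene stay as the last step left them, time stands still between calls to the robot, and variables do not carry over. Pictures are saved under pics/ and viewed, at most 18 in all, crops included, and the job is handed in when it is done.

Besides the shell and the picture viewer there is one more tool, called by a JSON object that holds its "op" and its "data", one argument or row to a line. step_arm: Moves the arm, as the interface text tells. Its arguments: {"type":"object","properties":{"steps":{"type":"array","items":{"type":"number"}},"squeeze":{"type":"number"}},"required":["steps"]}

```bash
ls; mkdir -p pics
python3 - <<'E'
from workcell import manip
import cv2,numpy as np
for n in("scene","top"):
    c=manip.capture(n);cv2.imwrite(f"pics/{n}0.png",c["img"]);np.savez(f"{n}0.npz",**{k:v for k,v in c.items()})
    print(n,c["intrinsics"].tolist(),np.round(c["R"],3).tolist(),np.round(c["t"],3).tolist())
s=manip.state();print(s)
E
```

```text
pics
scene [[522.416258749062, 0.0, 278.4948819779435], [0.0, 522.416258749062, 211.81860460927365], [0.0, 0.0, 1.0]] [[-0.859, 0.512, -0.002], [0.279, 0.465, -0.84], [-0.43, -0.722, -0.542]] [0.546, -0.043, 1.675]
top [[401.76238449261234, 0.0, 277.44951312009255], [0.0, 401.76238449261234, 211.92975608681616], [0.0, 0.0, 1.0]] [[0.08, -0.997, 0.002], [-0.976, -0.079, -0.203], [0.203, 0.014, -0.979]] [-0.133, 0.565, 1.191]
{'time_s': 0.1, 'joint_pos': array([-1.43401203e+00,  2.76522441e-01,  1.50596103e+00, -3.04841275e-05,
        1.36068950e+00, -1.21004917e-01]), 'qd': array([-0.00087197, -0.00260195, -0.00263076,  0.0009402 , -0.0023998 ,
        0.00035935]), 'tau': array([ 1.63926517e-03, -4.05454159e+01, -2.37780923e+01,  7.03068241e-02,
        2.99360685e-02, -4.83032375e-05]), 'tcp_pos': array([ 0.14655523, -0.5558307 ,  0.40391443]), 'tool_rot': array([[ 9.66954360e-01,  2.54949418e-01, -2.45024288e-04],
       [ 2.54949485e-01, -9.66953112e-01,  1.56149021e-03],
       [ 1.61174024e-04, -1.57235859e-03, -9.99998751e-01]]), 'contact_force': array([0.68184941, 0.40962911, 0.13125329]), 'ft_torque': array([-0.02333012, -0.03133836, -0.03651645]), 'grasp_force': 0.0, 'finger_gap': 0.9980697330471822}
```

View pics/scene0.png

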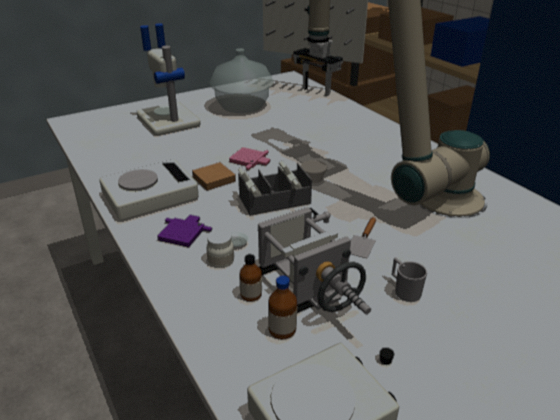

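View pics/top0.png

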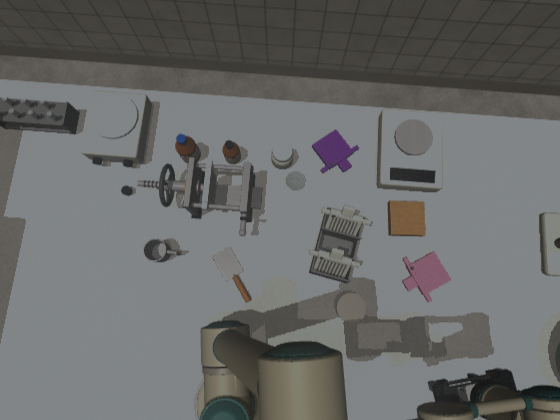

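```bash
cat > h.py <<'E'
import numpy as np,cv2
def cloud(c):
    K=c["intrinsics"];d=c["depth"];v,u=np.mgrid[:d.shape[0],:d.shape[1]]
    P=np.stack([(u-K[0,2])/K[0,0]*d,(v-K[1,2])/K[1,1]*d,d],-1)
    return (P-c["t"])@c["R"]   # R^T (p-t)
def wcloud(c,s):
    K=c["intrinsics"];d=c["depth"];v,u=np.mgrid[:d.shape[0],:d.shape[1]]
    P=np.stack([(u-K[0,2])/K[0,0]*d,(v-K[1,2])/K[1,1]*d,d],-1)
    T=c["T_tool_cam"];P=P@T[:3,:3].T+T[:3,3]
    return P@np.array(s["tool_rot"]).T+np.array(s["tcp_pos"])
def ray(c,u,v,z):
    K=c["intrinsics"];d=c["R"].T@np.array([(u-K[0,2])/K[0,0],(v-K[1,2])/K[1,1],1]);o=-c["R"].T@c["t"]
    return o+d*(z-o[2])/d[2]
E
python3 - <<'E'
from h import *
c=np.load("top0.npz");P=cloud(c);im=c["img"]
a=cv2.resize(im[150:290,130:270],None,fx=4,fy=4,interpolation=2);b=cv2.resize(im[195:295,300:380],None,fx=3,fy=5.6,interpolation=2)
cv2.imwrite("pics/c1.png",np.hstack([a,b[:560]]))
for n,(u,v) in dict(head=(247,190),yoke=(192,190),jug=(157,250),rackA=(345,213),rackB=(337,257),spout=(243,232)).items(): print(n,P[v,u].round(3))
# high points map in the press region
def rect(m):
    p=P[m][:, :2].astype(np.float32); r=cv2.minAreaRect(p);return len(p),np.round(r[0],3),np.round(r[1],3),round(r[2],1)
Z=P[...,2];v,u=np.mgrid[:420,:560];pr=(u>125)&(u<265)&(v>150)&(v<245)
print("top>143",[ (P[pr&(Z>.143)&(Z<.17)].min(0)).round(3),P[pr&(Z>.143)&(Z<.17)].max(0).round(3)])
rk=(u>300)&(u<380)&(v>195)&(v<290);print("rack .08-.1",rect(rk&(Z>.08)&(Z<.097)));print("above .1",rect(rk&(Z>.1)))
j=(u>140)&(u<172)&(v>235)&(v<265);print("jug",rect(j&(Z>.068)),Z[j].max())
E
```

```text
head [0.613 0.004 0.15 ]
yoke [0.603 0.166 0.139]
jug [0.431 0.285 0.004]
rackA [ 0.577 -0.29   0.106]
rackB [ 0.444 -0.273  0.106]
spout [0.494 0.007 0.117]
top>143 [array([0.55 , 0.   , 0.143]), array([0.7  , 0.261, 0.167])]
rack .08-.1 (683, array([ 0.488, -0.277]), array([0.15 , 0.204]), 77.8)
above .1 (396, array([ 0.44 , -0.243]), array([0.137, 0.339]), 62.8)
jug (112, array([0.394, 0.097]), array([0.426, 0.068]), 79.1) 1.2815420370567494
```

View pics/c1.png

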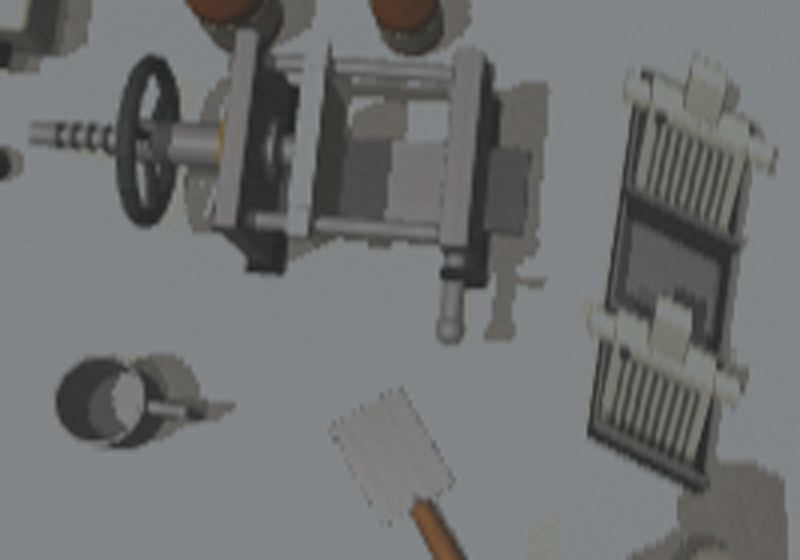

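```bash
cat >> h.py <<'E'
def go(s,target,yaw=None):
    """shift in tool axes to a TCP target, and turn so tool y points at world angle yaw (deg)"""
    R=np.array(s["tool_rot"]);d=R.T@(np.array(target)-s["tcp_pos"])
    t=0
    if yaw is not None:
        cur=np.arctan2(R[1,1],R[0,1]); t=-((np.radians(yaw)-cur+np.pi)%(2*np.pi)-np.pi)
    print("shift",d.round(4),"turn",round(t,3),"curyaw",round(float(np.degrees(np.arctan2(R[1,1],R[0,1]))),2));return d,t
E
python3 - <<'E'
from h import *
from workcell import manip
c=manip.capture("wrist");print(c["T_tool_cam"].round(3),c["intrinsics"][0,0])
go(manip.state(),[.47,-.28,.5],-12)
c=np.load("top0.npz");P=cloud(c)
Z=P[...,2];v,u=np.mgrid[:420,:560]
def rect(n,m):
    p=P[m][:, :2].astype(np.float32); r=cv2.minAreaRect(p);print(n,len(p),np.round(r[0],3),np.round(r[1],3),round(r[2],1))
rect("head",(u>238)&(u<258)&(v>155)&(v<225)&(Z>.143)&(Z<.155))
rect("yoke",(u>180)&(u<203)&(v>155)&(v<225)&(Z>.150)&(Z<.162))
rect("platen",(u>203)&(u<220)&(v>155)&(v<225)&(Z>.140)&(Z<.155))
rect("jug",(u>138)&(u<172)&(v>235)&(v<265)&(Z>.05)&(Z<.09))
rect("handle",(u>168)&(u<195)&(v>240)&(v<262)&(Z>.03)&(Z<.09))
rect("wheel",(u>155)&(u<180)&(v>155)&(v<215)&(Z>.05)&(Z<.175))
E
```

```text
[[-0.001 -0.966 -0.259  0.074]
 [ 1.    -0.001  0.     0.   ]
 [-0.    -0.259  0.966  0.021]
 [ 0.     0.     0.     1.   ]] 331.69777076731566
shift [ 0.3831 -0.1844 -0.0957] turn -1.104 curyaw -75.23
head 377 [0.626 0.012] [0.148 0.023] 0.7
yoke 316 [0.625 0.159] [0.149 0.052] 0.4
platen 270 [0.626 0.125] [0.15  0.019] 0.9
jug 188 [0.426 0.27 ] [0.076 0.069] 46.4
handle 34 [0.425 0.218] [0.024 0.009] 85.6
wheel 553 [0.623 0.25 ] [0.114 0.074] 28.1
```

{"op": "step_arm", "data": {
  "steps": [0.03,-0.014,-0.01,-0.11,0.06,0.06,-0.029,-0.02,-0.22,0.06,0.095,-0.045,-0.03,-0.33,0.06,0.13,-0.062,-0.04,-0.44,0.06,0.165,-0.08,-0.05,-0.55,0.06,0.2,-0.096,-0.06,-0.66,0.06,0.235,-0.113,-0.07,-0.77,0.06,0.27,-0.13,-0.08,-0.88,0.06,0.305,-0.147,-0.09,-0.99,0.06,0.34,-0.164,-0.095,-1.1,0.06]
}}

```text
time_s: 0.98
tcp_pos: [0.4347, -0.3092, 0.5008]
tool_rot: [[0.206, 0.979, 0.001], [0.979, -0.206, -0.001], [-0.001, 0.001, -1.0]]
contact_force: [0.2, -0.6, 0.4]
finger_gap: 0.636
grasp_force: 0.0
```

```bash
cat > cap.py <<'E'
import sys
from h import *
from workcell import manip
def snap(name):
    s=manip.state();c=manip.capture("wrist");cv2.imwrite(f"pics/{name}.png",c["img"])
    return s,c,wcloud(c,s)
E
python3 - <<'E'
from cap import *
s,c,P=snap("rack1");print(s["tcp_pos"],s["time_s"])
np.savez("rack1.npz",P=P,img=c["img"])
go(s,[.47,-.28,.5],-12)
E
```

```text
[ 0.43469069 -0.30916716  0.50084092] 0.9833
shift [0.0358 0.0285 0.0008] turn 0.002 curyaw -11.89
```

View pics/rack1.png

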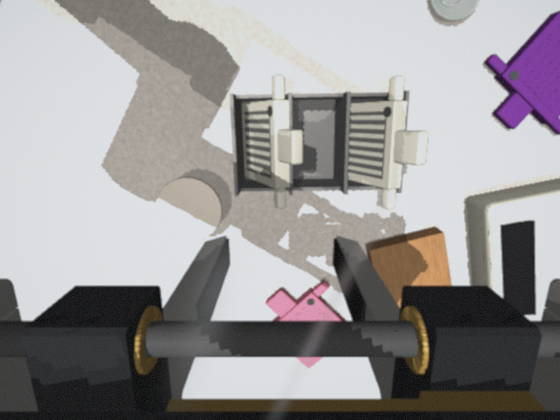

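Run:
```python
from h import *
d=np.load("rack1.npz");P=d["P"];im=d["img"].astype(int);Z=P[...,2];v,u=np.mgrid[:420,:560]
roi=(u>225)&(u<440)&(v>60)&(v<215);mx=im.max(-1)
for n,a,b in(("tabnear",278,306),("tabfar",395,432)):
    m=roi&(u>=a)&(u<b)&(v>120)&(v<172)&(Z>.106)&(Z<.16)&(mx>150);p=P[m];r=cv2.minAreaRect(p[:,:2].astype(np.float32))
    print(n,len(p),"mean",p.mean(0).round(4),"zmax",np.percentile(p[:,2],98).round(4),np.round(r[0],4),np.round(r[1],4),round(r[2],1))
# ears: extremes in v => ear line direction
    a2=a-15;b2=b
    e=[P[roi&(u>=a2)&(u<b2)&vv&(Z>.07)&(Z<.12)&(mx>150)].mean(0) for vv in ((v<88),(v>195))]
    print(" ears",[x.round(4) for x in e],"len",np.linalg.norm(e[0]-e[1]).round(4),"ang",np.degrees(np.arctan2(*(e[0]-e[1])[[1,0]])).round(2))
w=roi&(u<242)&(Z>.08)&(Z<.1)
p=P[w];print("wall-x",len(p),p.mean(0).round(4)); vx,vy,_,_=cv2.fitLine(p[:,:2].astype(np.float32),2,0,.01,.01).ravel();print(np.degrees(np.arctan2(vy,vx)))
```

```text
tabnear 752 mean [ 0.4537 -0.2682  0.1221] zmax 0.1295 [ 0.4537 -0.2685] [0.0352 0.0236] 78.0
 ears [array([ 0.453 , -0.1989,  0.0931]), array([ 0.4292, -0.3328,  0.0942])] len 0.1361 ang 79.89
tabfar 939 mean [ 0.5806 -0.2959  0.1205] zmax 0.1292 [ 0.5822 -0.297 ] [0.0361 0.0246] 78.2
 ears [array([ 0.581 , -0.2263,  0.0923]), array([ 0.5548, -0.3601,  0.0924])] len 0.1364 ang 78.92
wall-x 441 [ 0.3889 -0.2548  0.0867]
78.897415
```

{"op": "step_arm", "data": {
  "steps": [0.022,0.005,0.01,0,0.048,0.0437,0.0102,0.03,0,0.048,0.0437,0.0102,0.06,0,0.048,0.0437,0.0102,0.095,0,0.048,0.0437,0.0102,0.13,0,0.048,0.0437,0.0102,0.155,0,0.048,0.0437,0.0102,0.175,0,0.048,0.0437,0.0102,0.188,0,0.048,0.0437,0.0102,0.196,0,0.048,0.0437,0.0102,0.196,0,0.048],
  "squeeze": 5
}}

```text
time_s: 1.87
tcp_pos: [0.4521, -0.27, 0.3018]
tool_rot: [[0.212, 0.977, -0.003], [0.977, -0.212, 0.002], [0.002, -0.004, -1.0]]
contact_force: [0.1, 0.2, -0.4]
finger_gap: 0.514
grasp_force: 0.0
```

Run:
```python
from cap import *
s,c,P=snap("near1");print(s["tcp_pos"],s["finger_gap"],s["contact_force"])
```

```text
[ 0.45210085 -0.26998641  0.3017839 ] 0.5138584376676003 [ 0.11502792  0.17753939 -0.39784023]
```

View pics/near1.png

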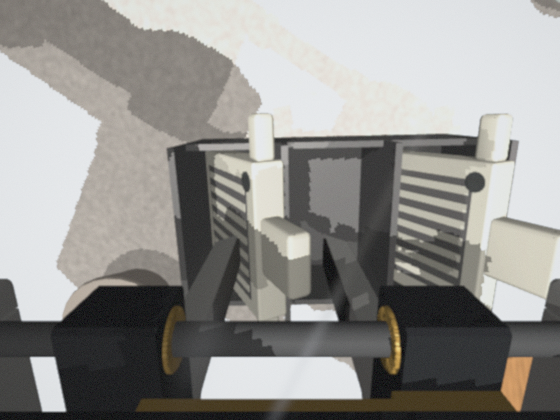

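{"op": "step_arm", "data": {
  "steps": [0,0,0,0,0.034,0,0,0,0,0.032,0,-0.005,-0.001,0,0.031,0,-0.012,-0.002,0,0.029,0,-0.019,-0.004,0,0.027,0,-0.026,-0.005,0,0.025,0,-0.033,-0.006,0,0.023,0,-0.04,-0.007,0,0.021,0,-0.047,-0.008,0,0.019,0,-0.053,-0.008,0,0.018],
  "squeeze": 8
}}

```text
time_s: 2.75
tcp_pos: [0.4, -0.2587, 0.3119]
tool_rot: [[0.212, 0.977, -0.0], [0.977, -0.212, -0.0], [-0.0, -0.0, -1.0]]
contact_force: [-0.2, 1.2, 0.2]
finger_gap: 0.193
grasp_force: 0.0
```

{"op": "step_arm", "data": {
  "steps": [0,0,0,0,0.014,0,0,0,0,0.008,0,0,0,0,0.008,0,0,0,0,0.008,0,0,0,0,0.008,0,0,0,0,0.008,0,0,0,0,0.008,0,0,0,0,0.008,0,0,0,0,0.008,0,0,0,0,0.008],
  "squeeze": 30
}}

```text
time_s: 3.58
tcp_pos: [0.4014, -0.2591, 0.3119]
tool_rot: [[0.211, 0.977, 0.001], [0.977, -0.211, -0.001], [-0.0, 0.002, -1.0]]
contact_force: [4.7, 1.2, 1.4]
finger_gap: 0.149
grasp_force: 29.9
```

Run:
```python
from cap import *
s,c,P=snap("near2");print(s["tcp_pos"],s["finger_gap"]*.094,s["grasp_force"],s["contact_force"])
```

```text
[ 0.40138048 -0.25914215  0.31192884] 0.014025068764114645 29.90108460187912 [4.7484341  1.22137283 1.41141087]
```

View pics/near2.png

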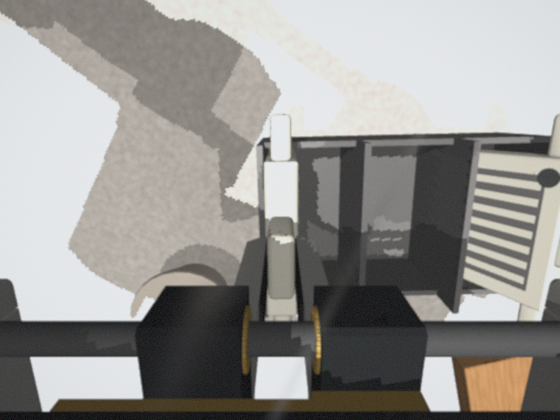

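{"op": "step_arm", "data": {
  "steps": [0,0.002,-0.01,0,0.008,0,0.003,-0.025,0,0.008,0,0.003,-0.045,0,0.008,0,0.003,-0.065,0,0.008,0,0.003,-0.085,0,0.008,0,0.003,-0.11,0,0.008,0,0.003,-0.135,0,0.008,0,0.003,-0.16,0,0.008,0,0.003,-0.18,0,0.008,0,0.003,-0.188,0,0.008]
}}

```text
time_s: 4.47
tcp_pos: [0.403, -0.2597, 0.5012]
tool_rot: [[0.212, 0.977, -0.002], [0.977, -0.212, -0.001], [-0.002, -0.001, -1.0]]
contact_force: [0.4, 0.0, -1.5]
finger_gap: 0.148
grasp_force: 30.0
```

{"op": "step_arm", "data": {
  "steps": [0.015,0.012,0,0.1,0.008,0.035,0.029,0,0.22,0.008,0.057,0.047,0,0.34,0.008,0.079,0.065,0,0.46,0.008,0.101,0.083,0,0.58,0.008,0.123,0.101,0,0.7,0.008,0.145,0.119,0,0.82,0.008,0.167,0.137,0,0.94,0.008,0.187,0.153,0,1.06,0.008,0.198,0.162,0,1.16,0.008]
}}

```text
time_s: 5.3
tcp_pos: [0.6053, -0.0987, 0.4967]
tool_rot: [[0.981, 0.192, -0.006], [0.192, -0.981, 0.001], [-0.005, -0.002, -1.0]]
contact_force: [1.2, -0.4, -2.3]
finger_gap: 0.146
grasp_force: 30.0
```

{"op": "step_arm", "data": {
  "steps": [0,0,0,0.08,0.008,0,0,0,0.15,0.008,0,0,0,0.2,0.008,0,0,0,0.2,0.008,0,0,0,0.2,0.008,0,0,0,0.2,0.008,0,0,0,0.2,0.008,0,0,0,0.2,0.008,0,0,0,0.2,0.008,0,0,0,0.2,0.008]
}}

```text
time_s: 6.13
tcp_pos: [0.604, -0.1004, 0.4998]
tool_rot: [[1.0, -0.002, 0.0], [-0.002, -1.0, -0.0], [0.0, 0.0, -1.0]]
contact_force: [-0.5, 0.0, -1.7]
finger_gap: 0.146
grasp_force: 30.0
```

Run:
```python
from cap import *
s,c,P=snap("press1");print(s["tcp_pos"],s["finger_gap"]*.094,s["grasp_force"],s["contact_force"],s["joint_pos"].round(2))
np.savez("press1.npz",P=P,img=c["img"]);go(s,[.626,.069,.5],-90)
```

```text
[ 0.60398915 -0.10041227  0.49975317] 0.013719382903406218 29.99139815568924 [-0.46221606  0.04041456 -1.72956045] [-0.28  0.3   1.24 -0.    1.6   1.29]
shift [ 0.0217 -0.1695 -0.0003] turn -0.002 curyaw -90.12
```

View pics/press1.png

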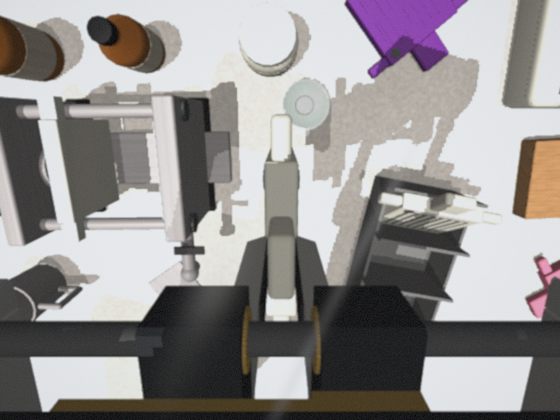

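Run:
```python
from h import *
d=np.load("press1.npz");P=d["P"];im=d["img"].astype(int);Z=P[...,2];v,u=np.mgrid[:420,:560]
def rect(n,m):
    p=P[m]; r=cv2.minAreaRect(p[:,:2].astype(np.float32));print(n,len(p),"z",np.median(p[:,2]).round(4),np.round(r[0],4),np.round(r[1],4),round(r[2],1),"min",p.min(0).round(4),"max",p.max(0).round(4))
rect("head",(u>160)&(u<190)&(v>85)&(v<255)&(Z>.142)&(Z<.156))
rect("platen",(u>35)&(u<80)&(v>85)&(v<250)&(Z>.141)&(Z<.155))
for n,a,b in(("railfar",98,125),("railnear",212,236)):
    m=(u>85)&(u<150)&(v>a)&(v<b)&(Z>.118)&(Z<.136);rect(n,m);p=P[m]
    vx,vy,x0,y0=cv2.fitLine(p[:,:2].astype(np.float32),2,0,.01,.01).ravel();print("  ang",np.degrees(np.arctan2(vy,vx)).round(2))
rect("spout",(u>180)&(u<200)&(v>240)&(v<280)&(Z>.08)&(Z<.125))
```

```text
head 2766 z 0.1472 [0.6248 0.0127] [0.1493 0.0237] 0.3 min [0.5502 0.0006 0.142 ] max [0.6994 0.0243 0.1499]
platen 2763 z 0.1457 [0.6236 0.1256] [0.1493 0.0192] 0.3 min [0.549  0.1159 0.141 ] max [0.6982 0.1353 0.1487]
railfar 902 z 0.1273 [0.6853 0.066 ] [0.0685 0.0139] 89.8 min [0.6783 0.0317 0.1205] max [0.6923 0.1002 0.1305]
  ang -88.63
railnear 792 z 0.1272 [0.5636 0.0822] [0.0747 0.0181] 86.3 min [0.5562 0.0447 0.1191] max [0.5749 0.1192 0.1303]
  ang -89.69
spout 467 z 0.1135 [0.5131 0.0119] [0.0504 0.0197] 3.9 min [0.4884 0.0009 0.0867] max [0.5386 0.0209 0.1234]
```

Run:
```python
from h import *
d=np.load("press1.npz");P=d["P"];Z=P[...,2];v,u=np.mgrid[:420,:560]
m=(u>268)&(u<296)&(v>108)&(v<215)&(Z>.2)&(Z<.31);p=P[m];print("plate",len(p),p.min(0).round(4),p.max(0).round(4),"ear z",np.median(P[(u>272)&(u<290)&(v>118)&(v<155)&(Z>.2)][:,2]).round(4))
q=P[(u>272)&(u<290)&(v>118)&(v<155)&(Z>.2)];print("ear y",q[:,1].mean().round(4), "body y",P[(u>270)&(u<294)&(v>165)&(v<205)&(Z>.25)][:,1].mean().round(4))
b=P[(u>265)&(u<298)&(v>150)&(v<215)&(Z>.27)];print("x of body edge",np.percentile(b[:,0],[50,99]).round(4), b[:,2].max())
m=(u>270)&(u<296)&(v>216)&(v<300)&(Z>.3)&(Z<.345);t=P[m];print("tab",len(t),t.min(0).round(4),t.max(0).round(4))
```

```text
plate 2492 [ 0.6221 -0.1107  0.2031] [ 0.6795 -0.0919  0.2924] ear z 0.288
ear y -0.1013 body y -0.1019
x of body edge [0.6407 0.6592] 0.4782981370094044
tab 1887 [ 0.5866 -0.1091  0.3   ] [ 0.6224 -0.0956  0.3375]
```

{"op": "step_arm", "data": {
  "steps": [0.004,-0.015,0,-0.01,0.008,0.008,-0.035,0,-0.01,0.008,0.012,-0.055,0,-0.01,0.008,0.016,-0.08,0,-0.01,0.008,0.0205,-0.105,0,-0.01,0.008,0.0205,-0.125,0,-0.01,0.008,0.0205,-0.14,0.01,-0.01,0.008,0.0205,-0.1434,0.03,-0.01,0.008,0.0205,-0.1434,0.045,-0.01,0.008,0.0205,-0.1434,0.05,-0.01,0.008]
}}

```text
time_s: 7.02
tcp_pos: [0.6241, 0.0435, 0.4464]
tool_rot: [[1.0, 0.009, -0.005], [0.009, -1.0, -0.0], [-0.005, 0.0, -1.0]]
contact_force: [-0.7, 0.0, -2.2]
finger_gap: 0.148
grasp_force: 30.0
```

Run:
```python
from cap import *
s,c,P=snap("press2");print(s["tcp_pos"],s["contact_force"])
go(s,[.6245,.043,.357],-89.5)
```

```text
[0.62413126 0.04348241 0.44635799] [-0.66010992  0.01719871 -2.18104762]
shift [0.0008 0.0005 0.0894] turn -0.0 curyaw -89.5
```

View pics/press2.png

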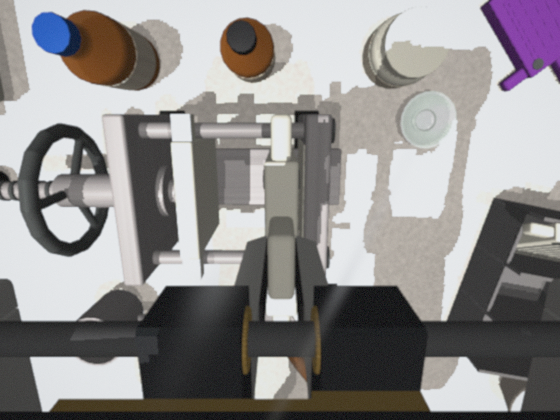

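{"op": "step_arm", "data": {
  "steps": [0,0,0.008,0,0.008,0,0,0.02,0,0.008,0,0,0.032,0,0.008,0,0,0.044,0,0.008,0,0,0.056,0,0.008,0,0,0.066,0,0.008,0,0,0.075,0,0.008,0,0,0.081,0,0.008,0,0,0.086,0,0.008,0,0,0.089,0,0.008]
}}

```text
time_s: 7.9
tcp_pos: [0.625, 0.0429, 0.3602]
tool_rot: [[1.0, 0.008, -0.0], [0.008, -1.0, -0.0], [-0.0, 0.0, -1.0]]
contact_force: [0.6, -0.1, -2.2]
finger_gap: 0.146
grasp_force: 30.0
```

{"op": "step_arm", "data": {
  "steps": [0,0,0.001,0,0.008,0,0,0.002,0,0.008,0,0,0.003,0,0.008,0,0,0.003,0,0.008,0,0,0.003,0,0.008,0,0,0.003,0,0.008,0,0,0.003,0,0.008,0,0,0.003,0,0.008,0,0,0.003,0,0.008,0,0,0.003,0,0.008]
}}

```text
time_s: 8.73
tcp_pos: [0.6249, 0.043, 0.3577]
tool_rot: [[1.0, 0.008, 0.0], [0.008, -1.0, -0.0], [0.0, 0.0, -1.0]]
contact_force: [-0.3, -0.4, -1.3]
finger_gap: 0.149
grasp_force: 30.0
```

{"op": "step_arm", "data": {
  "steps": [0,0,0.001,0,0.008,0,0,0.002,0,0.008,0,0,0.002,0,0.02,0,0,0.002,0,0.026,0,0,0.002,0,0.026,0,0,-0.005,0,0.026,0,0,-0.025,0,0.026,0,0,-0.055,0,0.026,0,0,-0.085,0,0.03,0,0,-0.12,0,0.03]
}}

```text
time_s: 9.57
tcp_pos: [0.6245, 0.043, 0.4787]
tool_rot: [[1.0, 0.008, -0.002], [0.008, -1.0, -0.0], [-0.002, 0.0, -1.0]]
contact_force: [-0.2, -0.2, -0.0]
finger_gap: 0.32
grasp_force: 0.0
```

Run:
```python
from cap import *
s,c,P=snap("press3");print(s["tcp_pos"],s["contact_force"])
go(s,[.5822,-.297,.495],-11.5)
m=(P[...,2]>.165)&(P[...,2]<.2)&(abs(P[...,0]-.6245)<.04)&(abs(P[...,1]-.045)<.035);p=P[m];print(len(p),p.min(0).round(4),p.max(0).round(4),np.median(p,axis=0).round(4))
```

```text
[0.62452162 0.0430467  0.47867309] [-0.23408083 -0.18199236 -0.01069571]
shift [-0.045   0.3397 -0.0162] turn -1.362 curyaw -89.55
659 [0.6069 0.0359 0.1652] [0.6429 0.0495 0.1811] [0.6267 0.0424 0.1791]
```

View pics/press3.png

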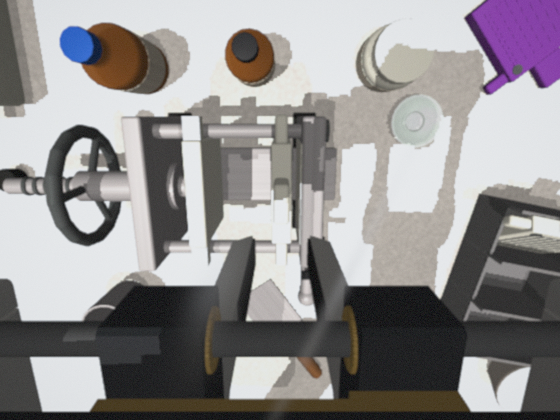

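{"op": "step_arm", "data": {
  "steps": [-0.004,0.02,-0.01,-0.1,0.048,-0.008,0.05,-0.016,-0.22,0.048,-0.012,0.083,-0.016,-0.34,0.048,-0.016,0.117,-0.016,-0.46,0.048,-0.02,0.152,-0.016,-0.58,0.048,-0.025,0.187,-0.016,-0.7,0.048,-0.03,0.222,-0.016,-0.82,0.048,-0.035,0.257,-0.016,-0.94,0.048,-0.04,0.292,-0.016,-1.06,0.048,-0.045,0.325,-0.016,-1.17,0.048]
}}

```text
time_s: 10.45
tcp_pos: [0.5818, -0.2842, 0.4944]
tool_rot: [[0.378, 0.926, 0.001], [0.926, -0.378, -0.001], [-0.0, 0.001, -1.0]]
contact_force: [0.4, 0.3, 0.6]
finger_gap: 0.51
grasp_force: 0.0
```

{"op": "step_arm", "data": {
  "steps": [0,0,0,-0.1,0.048,0,0,0,-0.19,0.048,0,0,0,-0.192,0.048,0,0,0,-0.192,0.048,0,0,0,-0.192,0.048,0,0,0,-0.192,0.048,0,0,0,-0.192,0.048,0,0,0,-0.192,0.048,0,0,0,-0.192,0.048,0,0,0,-0.192,0.048]
}}

```text
time_s: 11.28
tcp_pos: [0.5825, -0.2821, 0.4937]
tool_rot: [[0.2, 0.98, 0.0], [0.98, -0.2, -0.0], [-0.0, 0.0, -1.0]]
contact_force: [0.2, -0.4, 0.2]
finger_gap: 0.51
grasp_force: 0.0
```

Run:
```python
from cap import *
s,c,P=snap("rack2");print(s["tcp_pos"],s["contact_force"])
m=(P[...,2]>.106)&(P[...,2]<.16)&(abs(P[...,0]-.582)<.04)&(abs(P[...,1]+.297)<.025)&(c["img"].max(-1)>140);p=P[m];r=cv2.minAreaRect(p[:,:2].astype(np.float32));print(len(p),r,p[:,2].max())
go(s,[r[0][0]-.0005,r[0][1],.302],-11.5)
```

```text
[ 0.58247682 -0.28213032  0.49370409] [ 0.19383599 -0.42427778  0.248103  ]
660 ((0.5822312831878662, -0.29675132036209106), (0.03591165319085121, 0.023412279784679413), 78.38764953613281) 0.13034992692444453
shift [-0.0144  0.0022  0.1917] turn -0.0 curyaw -11.51
```

Tab confirmed; descend, tip up, grip, as before.

{"op": "step_arm", "data": {
  "steps": [-0.0144,0.0022,0.01,0,0.048,-0.0144,0.0022,0.03,0,0.048,-0.0144,0.0022,0.06,0,0.048,-0.0144,0.0022,0.095,0,0.048,-0.0144,0.0022,0.13,0,0.048,-0.0144,0.0022,0.155,0,0.048,-0.0144,0.0022,0.175,0,0.048,-0.0144,0.0022,0.186,0,0.048,-0.0144,0.0022,0.1915,0,0.048,-0.0144,0.0022,0.1915,0,0.048],
  "squeeze": 8
}}

```text
time_s: 12.17
tcp_pos: [0.5815, -0.2974, 0.3009]
tool_rot: [[0.2, 0.98, -0.002], [0.98, -0.2, 0.001], [0.0, -0.002, -1.0]]
contact_force: [-0.5, -0.3, -0.0]
finger_gap: 0.507
grasp_force: 0.0
```

{"op": "step_arm", "data": {
  "steps": [0,0,0,0,0.034,0,0,0,0,0.032,0,-0.005,-0.001,0,0.031,0,-0.012,-0.002,0,0.029,0,-0.019,-0.004,0,0.027,0,-0.026,-0.005,0,0.025,0,-0.033,-0.006,0,0.023,0,-0.04,-0.007,0,0.021,0,-0.046,-0.008,0,0.019,0,-0.051,-0.008,0,0.018],
  "squeeze": 8
}}

```text
time_s: 13.0
tcp_pos: [0.5308, -0.2865, 0.3104]
tool_rot: [[0.2, 0.98, -0.0], [0.98, -0.2, -0.0], [-0.0, -0.0, -1.0]]
contact_force: [0.5, 0.3, -0.4]
finger_gap: 0.197
grasp_force: 0.0
```

{"op": "step_arm", "data": {
  "steps": [0,0,0,0,0.014,0,0,0,0,0.008,0,0,0,0,0.008,0,0,0,0,0.008,0,0,0,0,0.008,0,0,0,0,0.008,0,0,0,0,0.008,0,0,0,0,0.008,0,0,0,0,0.008,0,0,0,0,0.008],
  "squeeze": 30
}}

```text
time_s: 13.83
tcp_pos: [0.5316, -0.2867, 0.3103]
tool_rot: [[0.2, 0.98, -0.001], [0.98, -0.2, 0.0], [-0.0, -0.001, -1.0]]
contact_force: [-2.8, 0.7, 5.0]
finger_gap: 0.144
grasp_force: 30.0
```

{"op": "step_arm", "data": {
  "steps": [0,0.001,-0.01,0,0.008,0,0.001,-0.025,0,0.008,0,0.001,-0.045,0,0.008,0,0.001,-0.065,0,0.008,0,0.001,-0.085,0,0.008,0,0.001,-0.11,0,0.008,0,0.001,-0.135,0,0.008,0,0.001,-0.16,0,0.008,0,0.001,-0.18,0,0.008,0,0.001,-0.19,0,0.008]
}}

```text
time_s: 14.67
tcp_pos: [0.5335, -0.2871, 0.5032]
tool_rot: [[0.199, 0.98, 0.006], [0.98, -0.199, -0.003], [-0.002, 0.006, -1.0]]
contact_force: [1.1, -0.2, -1.6]
finger_gap: 0.145
grasp_force: 30.0
```

{"op": "step_arm", "data": {
  "steps": [0.015,0.003,0,0.1,0.008,0.035,0.007,0,0.22,0.008,0.057,0.011,0,0.34,0.008,0.079,0.016,0,0.46,0.008,0.101,0.02,0,0.58,0.008,0.123,0.025,0,0.7,0.008,0.145,0.029,0,0.82,0.008,0.167,0.034,0,0.94,0.008,0.187,0.038,0,1.06,0.008,0.199,0.04,0,1.16,0.008]
}}

```text
time_s: 15.5
tcp_pos: [0.6128, -0.0978, 0.499]
tool_rot: [[0.979, 0.205, 0.0], [0.205, -0.979, 0.002], [0.001, -0.002, -1.0]]
contact_force: [-0.3, -0.4, -2.5]
finger_gap: 0.147
grasp_force: 30.0
```

{"op": "step_arm", "data": {
  "steps": [0,0,0,0.08,0.008,0,0,0,0.15,0.008,0,0,0,0.202,0.008,0,0,0,0.202,0.008,0,0,0,0.202,0.008,0,0,0,0.202,0.008,0,0,0,0.202,0.008,0,0,0,0.202,0.008,0,0,0,0.202,0.008,0,0,0,0.202,0.008]
}}

```text
time_s: 16.33
tcp_pos: [0.6116, -0.0999, 0.5002]
tool_rot: [[1.0, 0.008, 0.0], [0.008, -1.0, -0.0], [0.0, 0.0, -1.0]]
contact_force: [-0.3, 0.5, -3.0]
finger_gap: 0.149
grasp_force: 30.0
```

Run:
```python
from cap import *
s,c,P=snap("press4");Z=P[...,2];v,u=np.mgrid[:420,:560];print(s["tcp_pos"],s["finger_gap"]*.094,s["contact_force"],s["tool_rot"][:,2].round(4))
m=(u>268)&(u<296)&(v>100)&(v<215)&(Z>.2)&(Z<.31);p=P[m];print("ear tip",p.max(0).round(4),"ear z",np.median(P[(u>272)&(u<290)&(v>118)&(v<155)&(Z>.2)],axis=0).round(4))
m=(u>270)&(u<296)&(v>216)&(v<300)&(Z>.3)&(Z<.345);t=P[m];print("tab",t.min(0).round(4),t.max(0).round(4))
go(s,[.6245,.085,.445],-89.5)
```

```text
[ 0.61162737 -0.09994067  0.50018653] 0.013994687765435063 [-0.30225538  0.46192793 -3.01690668] [ 2.e-04 -1.e-04 -1.e+00]
ear tip [ 0.6866 -0.0906  0.2945] ear z [ 0.6753 -0.1002  0.2902]
tab [ 0.595  -0.1085  0.3002] [ 0.6293 -0.0949  0.3376]
shift [ 0.0143 -0.1848  0.0552] turn -0.001 curyaw -89.55
```

{"op": "step_arm", "data": {
  "steps": [0.002,-0.01,-0.015,0,0.008,0.004,-0.025,-0.03,0,0.008,0.006,-0.045,-0.03,0,0.008,0.009,-0.07,-0.03,0,0.008,0.012,-0.095,-0.03,0,0.008,0.014,-0.12,-0.03,0,0.008,0.014,-0.145,-0.03,0,0.008,0.014,-0.165,-0.03,0,0.008,0.014,-0.18,-0.03,0,0.008,0.014,-0.185,-0.02,0,0.008]
}}

```text
time_s: 17.22
tcp_pos: [0.6242, 0.0874, 0.522]
tool_rot: [[1.0, 0.01, 0.005], [0.01, -1.0, 0.001], [0.005, -0.001, -1.0]]
contact_force: [1.5, -0.1, -2.4]
finger_gap: 0.148
grasp_force: 30.0
```

{"op": "step_arm", "data": {
  "steps": [0,0,0.008,0,0.008,0,0,0.02,0,0.008,0,0,0.032,0,0.008,0,0,0.044,0,0.008,0,0,0.056,0,0.008,0,0,0.064,0,0.008,0,0,0.068,0,0.008,0,0,0.07,0,0.008,0,0,0.07,0,0.008,0,0,0.07,0,0.008]
}}

```text
time_s: 18.05
tcp_pos: [0.6244, 0.0849, 0.4506]
tool_rot: [[1.0, 0.008, 0.001], [0.008, -1.0, -0.0], [0.001, 0.0, -1.0]]
contact_force: [0.0, -0.1, -2.6]
finger_gap: 0.15
grasp_force: 30.0
```

Run:
```python
from cap import *
s,c,P=snap("press5");print(s["tcp_pos"],s["contact_force"])
go(s,[.6245,.085,.3565],-89.5)
```

```text
[0.62436543 0.08493813 0.45061483] [ 0.04179566 -0.13398491 -2.62659699]
shift [ 0.     -0.0001  0.0941] turn -0.001 curyaw -89.57
```

{"op": "step_arm", "data": {
  "steps": [0,0,0.01,0,0.008,0,0,0.022,0,0.008,0,0,0.034,0,0.008,0,0,0.046,0,0.008,0,0,0.058,0,0.008,0,0,0.069,0,0.008,0,0,0.078,0,0.008,0,0,0.085,0,0.008,0,0,0.09,0,0.008,0,0,0.092,0,0.008]
}}

```text
time_s: 18.93
tcp_pos: [0.6241, 0.0852, 0.3573]
tool_rot: [[1.0, 0.008, -0.001], [0.008, -1.0, -0.0], [-0.001, 0.0, -1.0]]
contact_force: [-0.1, -0.4, -3.1]
finger_gap: 0.149
grasp_force: 30.0
```

{"op": "step_arm", "data": {
  "steps": [0,0,0.001,0,0.008,0,0,0.002,0,0.008,0,0,0.003,0,0.008,0,0,0.0035,0,0.008,0,0,0.0035,0,0.008,0,0,0.0035,0,0.008,0,0,0.0035,0,0.008,0,0,0.0035,0,0.008,0,0,0.0035,0,0.008,0,0,0.0035,0,0.008]
}}

```text
time_s: 19.77
tcp_pos: [0.6242, 0.0852, 0.3547]
tool_rot: [[1.0, 0.008, 0.0], [0.008, -1.0, -0.0], [0.0, 0.0, -1.0]]
contact_force: [0.8, 0.0, -3.1]
finger_gap: 0.145
grasp_force: 30.0
```

{"op": "step_arm", "data": {
  "steps": [0,0,0.0005,0,0.016,0,0,0.0005,0,0.022,0,0,0.0005,0,0.022,0,0,0,0,0.022,0,0,-0.005,0,0.022,0,0,-0.02,0,0.022,0,0,-0.045,0,0.022,0,0,-0.075,0,0.022,0,0,-0.105,0,0.03,0,0,-0.13,0,0.04]
}}

```text
time_s: 20.6
tcp_pos: [0.624, 0.0852, 0.4875]
tool_rot: [[1.0, 0.008, 0.002], [0.008, -1.0, -0.0], [0.002, 0.0, -1.0]]
contact_force: [0.5, 0.0, 0.5]
finger_gap: 0.342
grasp_force: 0.0
```

Run:
```python
from cap import *
s,c,P=snap("press6");np.savez("press6.npz",P=P,img=c["img"]);print(s["tcp_pos"],s["contact_force"])
go(s,[.6245,.254,.42],-89.5)
for y in(.043,.085):
    m=(P[...,2]>.165)&(P[...,2]<.2)&(abs(P[...,0]-.6245)<.04)&(abs(P[...,1]-y)<.02);p=P[m];print(len(p),p.min(0).round(4),p.max(0).round(4))
```

```text
[0.62403525 0.08522519 0.48747037] [0.46748686 0.04070761 0.52669171]
shift [ 0.0016 -0.1688  0.0675] turn -0.001 curyaw -89.55
668 [0.6075 0.0358 0.1653] [0.6429 0.0499 0.1811]
635 [0.6059 0.0779 0.1655] [0.6416 0.0918 0.1819]
```

View pics/press6.png

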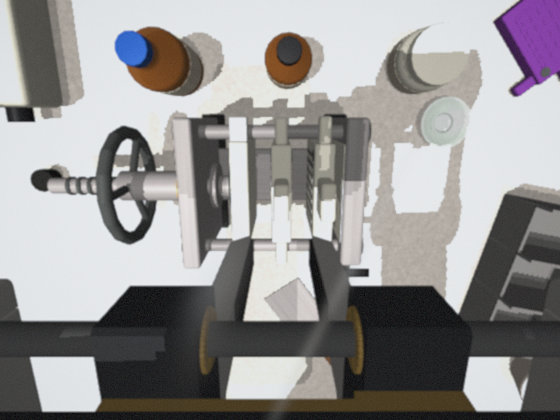

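Run:
```python
from h import *
d=np.load("press6.npz");P=d["P"];im=d["img"].astype(int);Z=P[...,2];v,u=np.mgrid[:420,:560]
# rim: dark pixels
m=(u>90)&(u<160)&(v>115)&(v<250)&(im.max(-1)<75)&(Z>.1)&(Z<.175);p=P[m];print("rim",len(p),p.min(0).round(4),p.max(0).round(4),np.median(p,axis=0).round(4))
t=p[p[:,2]>np.percentile(p[:,2],99)-.006];print("rim top",t.mean(0).round(4),np.percentile(p[:,2],99).round(4))
m=(u>45)&(u<100)&(v>165)&(v<200)&(Z>.085)&(Z<.115);q=P[m];print("screw",q.min(0).round(4),np.percentile(q[:,1],[98,99.5]).round(4),q.max(0).round(4))
m=(u>225)&(u<255)&(v>110)&(v<250)&(Z>.141)&(Z<.155);q=P[m];print("platen top",q.min(0).round(4),q.max(0).round(4))
m=(u>340)&(u<375)&(v>110)&(v<260)&(Z>.142)&(Z<.155);q=P[m];print("head",q.min(0).round(4),q.max(0).round(4))
m=(u>170)&(u<205)&(v>110)&(v<270)&(Z>.150)&(Z<.165);q=P[m];print("yoke",q.min(0).round(4),q.max(0).round(4))
```

```text
rim 1148 [0.5617 0.2475 0.1001] [0.6874 0.2973 0.1601] [0.6318 0.2497 0.138 ]
rim top [0.6241 0.2493 0.155 ] 0.158
screw [0.6118 0.2903 0.0866] [0.3442 0.3451] [0.633  0.3456 0.1064]
platen top [0.5764 0.1168 0.141 ] [0.6985 0.1357 0.1485]
head [0.5556 0.0012 0.142 ] [0.6992 0.0249 0.1499]
yoke [0.5499 0.1664 0.15  ] [0.6981 0.1859 0.1581]
```

{"op": "step_arm", "data": {
  "steps": [0.008,-0.025,0,0,0.036,0.018,-0.055,0,0,0.036,0.03,-0.09,0,0,0.036,0.042,-0.125,0,0,0.036,0.052,-0.155,0.01,0,0.036,0.0558,-0.169,0.035,0,0.036,0.0558,-0.169,0.06,0,0.036,0.0558,-0.169,0.085,0,0.036,0.0558,-0.169,0.105,0,0.036,0.0558,-0.169,0.115,0,0.036]
}}

```text
time_s: 21.48
tcp_pos: [0.678, 0.2548, 0.3663]
tool_rot: [[1.0, 0.008, -0.005], [0.008, -1.0, -0.001], [-0.005, 0.001, -1.0]]
contact_force: [0.3, 0.0, 0.2]
finger_gap: 0.382
grasp_force: 0.0
```

Run:
```python
from cap import *
s,c,P=snap("wheel1");print(s["tcp_pos"],s["contact_force"])
im=c["img"].astype(int);m=(im.max(-1)<75)&(P[...,2]>.1)&(P[...,2]<.175)&(abs(P[...,1]-.2545)<.025)&(abs(P[...,0]-.624)<.075);p=P[m];print(len(p),p.min(0).round(4),p.max(0).round(4))
for a in(.56,.58,.6,.65,.67):
    q=p[abs(p[:,0]-a)<.008];print(a,len(q),len(q) and (np.percentile(q[:,1],[2,98]).round(4),np.percentile(q[:,2],98).round(4)))
go(s,[.6784,.2545,.3014],-89.5)
```

```text
[0.67804328 0.25477829 0.36634159] [0.25976493 0.01580332 0.22688758]
1246 [0.5795 0.2342 0.1   ] [0.6891 0.2749 0.175 ]
0.56 0 0
0.58 10 (array([0.2495, 0.251 ]), np.float64(0.1482))
0.6 3 (array([0.2518, 0.2584]), np.float64(0.1537))
0.65 118 (array([0.249 , 0.2614]), np.float64(0.1557))
0.67 545 (array([0.2361, 0.2614]), np.float64(0.1729))
shift [0.0007 0.0002 0.0649] turn -0.0 curyaw -89.53
```

View pics/wheel1.png

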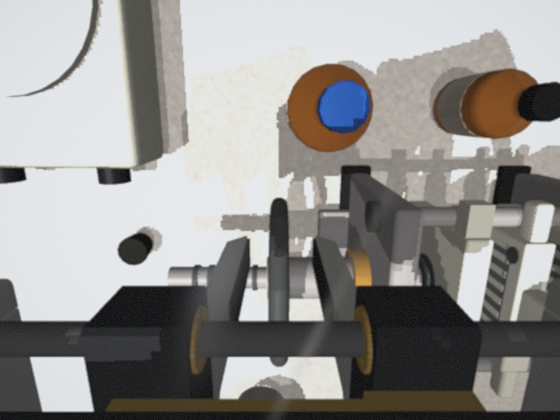

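{"op": "step_arm", "data": {
  "steps": [0,0,0.015,0,0.036,0,0,0.03,0,0.036,0,0,0.045,0,0.036,0,0,0.058,0,0.036,0,0,0.065,0,0.036,0,0,0.065,0,0.02,0,0,0.065,0,0.008,0,0,0.065,0,0.008,0,0,0.065,0,0.008,0,0,0.065,0,0.008],
  "squeeze": 20
}}

```text
time_s: 22.37
tcp_pos: [0.6791, 0.2556, 0.3062]
tool_rot: [[1.0, 0.008, 0.003], [0.008, -1.0, 0.003], [0.003, -0.003, -1.0]]
contact_force: [0.1, 1.6, 1.7]
finger_gap: 0.144
grasp_force: 20.0
```

{"op": "step_arm", "data": {
  "steps": [-0.0084,0,-0.0132,0,0.008,-0.0226,0,-0.0255,0,0.008,-0.0409,0,-0.0331,0,0.008,-0.0607,0,-0.0343,0,0.008,-0.0798,0,-0.029,0,0.008,-0.0968,0,-0.017,0,0.008,-0.1088,0,0,0,0.008,-0.1088,0,0,0,0.008,-0.1088,0,0,0,0.008,-0.1088,0,0,0,0.008]
}}

```text
time_s: 23.2
tcp_pos: [0.569, 0.2548, 0.3054]
tool_rot: [[1.0, 0.008, -0.002], [0.008, -1.0, 0.002], [-0.002, -0.002, -1.0]]
contact_force: [-3.8, 4.9, 2.1]
finger_gap: 0.149
grasp_force: 20.0
```

```bash
cat > meas.py <<'E'
from h import *
from workcell import manip
c=manip.capture("top");P=cloud(c);Z=P[...,2];v,u=np.mgrid[:420,:560]
q=P[(u>125)&(u<165)&(abs(P[...,0]-.623)<.02)&(Z>.08)&(Z<.112)&(P[...,1]>.28)];print("screw end",q[:,1].max().round(4) if len(q) else None,len(q))
q=P[(Z>.138)&(Z<.152)&(P[...,1]>.05)&(P[...,1]<.16)&(abs(P[...,0]-.624)<.07)&(abs(P[...,0]-.624)>.03)];print("platen y",np.percentile(q[:,1],[2,98]).round(4) if len(q) else None)
for t in "1":
    q=P[(Z>.165)&(Z<.19)&(P[...,1]>.02)&(P[...,1]<.12)&(abs(P[...,0]-.624)<.03)];print("tabs y",np.unique(np.round(q[:,1],3)))
s=manip.state();print(s["time_s"],s["tcp_pos"].round(4),s["finger_gap"]*.094,s["contact_force"].round(1))
q=P[(Z>.06)&(Z<.085)&(abs(P[...,0]-.426)<.09)&(abs(P[...,1]-.27)<.09)];print("jug",q.mean(0).round(3) if len(q) else None)
E
python3 meas.py
```

```text
screw end None 0
platen y [0.0517 0.1251]
tabs y [0.034 0.035 0.036 0.037 0.038 0.039 0.04  0.041 0.042 0.043 0.044 0.045
 0.046 0.047 0.048 0.049 0.077 0.078 0.079 0.08  0.081 0.082 0.083 0.084
 0.085 0.086 0.087 0.088 0.089 0.09  0.091]
23.25 [0.5691 0.2548 0.3054] 0.013575174725141024 [-2.7  5.1  2.6]
jug [0.391 0.269 0.071]
```

{"op": "step_arm", "data": {
  "steps": [0,0,0,0,0.03,0,0,0,0,0.03,0,0,0,0,0.03,0.012,0,-0.017,0,0.03,0.0339,0,-0.031,0,0.03,0.0596,0,-0.0344,0,0.03,0.0844,0,-0.0266,0,0.03,0.1004,0,-0.0132,0,0.03,0.1088,0,0,0,0.02,0.1088,0,0,0,0.008]
}}

```text
time_s: 24.08
tcp_pos: [0.6794, 0.2537, 0.3004]
tool_rot: [[1.0, 0.007, -0.005], [0.007, -1.0, -0.002], [-0.005, 0.002, -1.0]]
contact_force: [-0.4, 0.3, 0.3]
finger_gap: 0.215
grasp_force: 0.0
```

{"op": "step_arm", "data": {
  "steps": [0,0,0,0,0.008,0,0,0,0,0.008,-0.0084,0,-0.0132,0,0.008,-0.0226,0,-0.0255,0,0.008,-0.0409,0,-0.0331,0,0.008,-0.0607,0,-0.0343,0,0.008,-0.0798,0,-0.029,0,0.008,-0.0968,0,-0.017,0,0.008,-0.1088,0,0,0,0.008,-0.1088,0,0,0,0.008]
}}

```text
time_s: 24.92
tcp_pos: [0.5676, 0.2548, 0.3054]
tool_rot: [[1.0, 0.009, 0.003], [0.009, -1.0, 0.003], [0.003, -0.003, -1.0]]
contact_force: [0.2, 5.0, -2.1]
finger_gap: 0.147
grasp_force: 20.0
```

```bash
python3 meas.py
```

```text
screw end None 0
platen y [0.0516 0.1168]
tabs y [0.035 0.036 0.037 0.038 0.039 0.04  0.041 0.042 0.043 0.044 0.045 0.046
 0.047 0.048 0.049 0.077 0.078 0.079 0.08  0.081 0.082 0.083 0.084 0.085
 0.086 0.087 0.088 0.089 0.09  0.091]
24.9667 [0.568  0.2548 0.3057] 0.013608760063444436 [ 0.2  3.7 -1.9]
jug [0.391 0.269 0.07 ]
```

{"op": "step_arm", "data": {
  "steps": [0,0,0,0,0.03,0,0,0,0,0.03,0,0,0,0,0.03,0.012,0,-0.017,0,0.03,0.0339,0,-0.031,0,0.03,0.0596,0,-0.0344,0,0.03,0.0844,0,-0.0266,0,0.03,0.1004,0,-0.0132,0,0.03,0.1088,0,0,0,0.02,0.1088,0,0,0,0.008]
}}

```text
time_s: 25.8
tcp_pos: [0.6793, 0.2537, 0.3007]
tool_rot: [[1.0, 0.007, -0.005], [0.007, -1.0, -0.002], [-0.005, 0.002, -1.0]]
contact_force: [-0.7, 0.7, -1.4]
finger_gap: 0.209
grasp_force: 0.0
```

{"op": "step_arm", "data": {
  "steps": [0,0,0,0,0.008,0,0,0,0,0.008,-0.0084,0,-0.0132,0,0.008,-0.0226,0,-0.0255,0,0.008,-0.0409,0,-0.0331,0,0.008,-0.0607,0,-0.0343,0,0.008,-0.0798,0,-0.029,0,0.008,-0.0968,0,-0.017,0,0.008,-0.1088,0,0,0,0.008,-0.1088,0,0,0,0.008]
}}

```text
time_s: 26.63
tcp_pos: [0.568, 0.2548, 0.3059]
tool_rot: [[1.0, 0.009, 0.005], [0.009, -1.0, 0.003], [0.005, -0.003, -1.0]]
contact_force: [1.2, 3.7, -1.1]
finger_gap: 0.14
grasp_force: 20.0
```

{"op": "step_arm", "data": {
  "steps": [0,0,0,0,0.03,0,0,0,0,0.03,0,0,0,0,0.03,0.012,0,-0.017,0,0.03,0.0339,0,-0.031,0,0.03,0.0596,0,-0.0344,0,0.03,0.0844,0,-0.0266,0,0.03,0.1004,0,-0.0132,0,0.03,0.1088,0,0,0,0.02,0.1088,0,0,0,0.008]
}}

```text
time_s: 27.47
tcp_pos: [0.6792, 0.2538, 0.3007]
tool_rot: [[1.0, 0.007, -0.006], [0.007, -1.0, -0.002], [-0.006, 0.002, -1.0]]
contact_force: [-0.5, -0.3, -0.5]
finger_gap: 0.211
grasp_force: 0.0
```

{"op": "step_arm", "data": {
  "steps": [0,0,0,0,0.008,0,0,0,0,0.008,-0.0084,0,-0.0132,0,0.008,-0.0226,0,-0.0255,0,0.008,-0.0409,0,-0.0331,0,0.008,-0.0607,0,-0.0343,0,0.008,-0.0798,0,-0.029,0,0.008,-0.0968,0,-0.017,0,0.008,-0.1088,0,0,0,0.008,-0.1088,0,0,0,0.008]
}}

```text
time_s: 28.3
tcp_pos: [0.5673, 0.2548, 0.3055]
tool_rot: [[1.0, 0.009, 0.002], [0.009, -1.0, 0.003], [0.002, -0.003, -1.0]]
contact_force: [-0.3, 4.2, -0.2]
finger_gap: 0.143
grasp_force: 20.0
```

{"op": "step_arm", "data": {
  "steps": [0,0,0,0,0.03,0,0,0,0,0.03,0,0,0,0,0.03,0.012,0,-0.017,0,0.03,0.0339,0,-0.031,0,0.03,0.0596,0,-0.0344,0,0.03,0.0844,0,-0.0266,0,0.03,0.1004,0,-0.0132,0,0.03,0.1088,0,0,0,0.02,0.1088,0,0,0,0.008]
}}

```text
time_s: 29.13
tcp_pos: [0.6793, 0.2537, 0.3006]
tool_rot: [[1.0, 0.007, -0.005], [0.007, -1.0, -0.002], [-0.005, 0.002, -1.0]]
contact_force: [-1.2, -0.6, -0.7]
finger_gap: 0.213
grasp_force: 0.0
```

{"op": "step_arm", "data": {
  "steps": [0,0,0,0,0.008,0,0,0,0,0.008,-0.0084,0,-0.0132,0,0.008,-0.0226,0,-0.0255,0,0.008,-0.0409,0,-0.0331,0,0.008,-0.0607,0,-0.0343,0,0.008,-0.0798,0,-0.029,0,0.008,-0.0968,0,-0.017,0,0.008,-0.1088,0,0,0,0.008,-0.1088,0,0,0,0.008]
}}

```text
time_s: 29.97
tcp_pos: [0.5679, 0.2548, 0.3057]
tool_rot: [[1.0, 0.009, 0.004], [0.009, -1.0, 0.003], [0.004, -0.003, -1.0]]
contact_force: [1.1, 4.5, -1.4]
finger_gap: 0.146
grasp_force: 20.0
```

```bash
python3 meas.py
```

```text
screw end None 0
platen y [0.0517 0.0927]
tabs y [0.035 0.036 0.037 0.038 0.039 0.04  0.041 0.042 0.043 0.044 0.045 0.046
 0.047 0.048 0.049 0.059 0.06  0.061 0.062 0.063 0.064 0.065 0.066 0.067
 0.068 0.069 0.07  0.071 0.072 0.073 0.074]
30.0167 [0.5683 0.2548 0.306 ] 0.013539911652852602 [ 1.   4.8 -2. ]
jug [0.391 0.268 0.071]
```

{"op": "step_arm", "data": {
  "steps": [0,0,0,0,0.036,0,0,0,0,0.036,0,0,0,0,0.036,0,0,-0.02,0,0.036,0,0,-0.05,0,0.036,0,0,-0.085,0,0.036,0,0,-0.12,0,0.036,0.01,0.015,-0.15,0,0.036,0.02,0.04,-0.175,0,0.036,0.03,0.065,-0.182,0,0.036]
}}

```text
time_s: 30.85
tcp_pos: [0.6005, 0.1885, 0.4923]
tool_rot: [[1.0, 0.009, 0.008], [0.009, -1.0, 0.0], [0.008, -0.0, -1.0]]
contact_force: [0.0, -0.5, 0.3]
finger_gap: 0.382
grasp_force: 0.0
```

{"op": "step_arm", "data": {
  "steps": [0.006,0.025,0,0,0.036,0.012,0.055,0,0,0.036,0.02,0.08,0,0,0.036,0.025,0.1,0,0,0.036,0.025,0.105,0,0,0.036,0.025,0.105,0,0,0.036,0.025,0.105,0,0,0.036,0.025,0.105,0,0,0.036,0.025,0.105,0,0,0.036,0.025,0.105,0,0,0.036]
}}

```text
time_s: 31.68
tcp_pos: [0.6259, 0.0854, 0.4868]
tool_rot: [[1.0, 0.009, 0.0], [0.009, -1.0, 0.0], [0.0, -0.0, -1.0]]
contact_force: [0.9, 0.2, -1.1]
finger_gap: 0.383
grasp_force: 0.0
```

```bash
cat > meas2.py <<'E'
from cap import *
s,c,P=snap("m%d"%(manip.state()["time_s"]*10));Z=P[...,2];X=P[...,0];Y=P[...,1]
print(s["time_s"],s["tcp_pos"].round(4))
q=P[(abs(X-.623)<.02)&(Z>.085)&(Z<.112)&(Y>.27)&(Y<.36)];print("screw",np.percentile(q[:,1],[98,99.5]).round(4),q[:,1].max().round(4))
q=P[(abs(X-.624)<.075)&(abs(X-.624)>.055)&(Z>.141)&(Z<.155)&(Y>.0265)&(Y<.16)];print("platen",q[:,1].min().round(4),q[:,1].max().round(4))
q=P[(abs(X-.624)<.075)&(Z>.142)&(Z<.155)&(Y>-.02)&(Y<.0265)];print("head",q[:,1].max().round(4))
q=P[(abs(X-.624)<.03)&(Z>.168)&(Z<.19)&(Y>.02)&(Y<.12)];print("tabs",np.unique(np.round(q[:,1],3)),q[:,2].max(),q[:,0].min(),q[:,0].max())
E
python3 meas2.py
```

```text
31.6833 [0.6259 0.0854 0.4868]
screw [0.3048 0.3054] 0.3055
platen 0.0377 0.0938
head 0.025
tabs [0.036 0.037 0.038 0.039 0.04  0.041 0.042 0.043 0.044 0.045 0.046 0.047
 0.048 0.049 0.05  0.06  0.061 0.062 0.063 0.064 0.065 0.066 0.067 0.068
 0.069 0.07  0.071 0.072 0.073 0.074] 0.1814016359590923 0.6068345087380431 0.6428771393951921
```

{"op": "step_arm", "data": {
  "steps": [0.008,-0.025,0,0,0.036,0.018,-0.055,0,0,0.036,0.03,-0.09,0,0,0.036,0.042,-0.125,0,0,0.036,0.051,-0.155,0.01,0,0.036,0.0544,-0.169,0.035,0,0.036,0.0544,-0.169,0.06,0,0.036,0.0544,-0.169,0.085,0,0.036,0.0544,-0.169,0.105,0,0.036,0.0544,-0.169,0.115,0,0.036]
}}

```text
time_s: 32.57
tcp_pos: [0.6784, 0.2544, 0.368]
tool_rot: [[1.0, 0.009, -0.005], [0.009, -1.0, -0.001], [-0.005, 0.001, -1.0]]
contact_force: [-1.5, -0.2, -0.2]
finger_gap: 0.382
grasp_force: 0.0
```

{"op": "step_arm", "data": {
  "steps": [0,0,0.015,0,0.036,0,0,0.03,0,0.036,0,0,0.045,0,0.036,0,0,0.06,0,0.036,0,0,0.07,0,0.036,0,0,0.07,0,0.02,0,0,0.07,0,0.008,0,0,0.07,0,0.008,0,0,0.07,0,0.008,0,0,0.07,0,0.008]
}}

```text
time_s: 33.4
tcp_pos: [0.6796, 0.2553, 0.3029]
tool_rot: [[1.0, 0.008, 0.003], [0.008, -1.0, 0.005], [0.003, -0.005, -1.0]]
contact_force: [0.5, 4.8, -0.3]
finger_gap: 0.144
grasp_force: 20.0
```

{"op": "step_arm", "data": {
  "steps": [0,0,0,0,0.008,0,0,0,0,0.008,-0.0084,0,-0.0132,0,0.008,-0.0226,0,-0.0255,0,0.008,-0.0409,0,-0.0331,0,0.008,-0.0607,0,-0.0343,0,0.008,-0.0798,0,-0.029,0,0.008,-0.0968,0,-0.017,0,0.008,-0.1088,0,0,0,0.008,-0.1088,0,0,0,0.008]
}}

```text
time_s: 34.23
tcp_pos: [0.5694, 0.2543, 0.3032]
tool_rot: [[1.0, 0.008, 0.005], [0.008, -1.0, 0.005], [0.005, -0.005, -1.0]]
contact_force: [0.4, 5.5, 0.9]
finger_gap: 0.147
grasp_force: 20.0
```

{"op": "step_arm", "data": {
  "steps": [0,0,0,0,0.03,0,0,0,0,0.03,0,0,0,0,0.03,0.012,0,-0.017,0,0.03,0.0339,0,-0.031,0,0.03,0.0596,0,-0.0344,0,0.03,0.0844,0,-0.0266,0,0.03,0.1004,0,-0.0132,0,0.03,0.1088,0,0,0,0.02,0.1088,0,0,0,0.008]
}}

```text
time_s: 35.07
tcp_pos: [0.6804, 0.2531, 0.2976]
tool_rot: [[1.0, 0.006, -0.004], [0.006, -1.0, -0.001], [-0.004, 0.001, -1.0]]
contact_force: [4.5, 6.2, -3.5]
finger_gap: 0.211
grasp_force: 3.0
```

{"op": "step_arm", "data": {
  "steps": [0,0,0,0,0.008,0,0,0,0,0.008,-0.0084,0,-0.0132,0,0.008,-0.0226,0,-0.0255,0,0.008,-0.0409,0,-0.0331,0,0.008,-0.0607,0,-0.0343,0,0.008,-0.0798,0,-0.029,0,0.008,-0.0968,0,-0.017,0,0.008,-0.1088,0,0,0,0.008,-0.1088,0,0,0,0.008]
}}

```text
time_s: 35.9
tcp_pos: [0.568, 0.2544, 0.3021]
tool_rot: [[1.0, 0.009, 0.002], [0.009, -1.0, 0.004], [0.002, -0.004, -1.0]]
contact_force: [0.5, 5.9, -0.9]
finger_gap: 0.142
grasp_force: 20.0
```

{"op": "step_arm", "data": {
  "steps": [0,0,0,0,0.036,0,0,0,0,0.036,0,0,0,0,0.036,0,0,-0.02,0,0.036,0,0,-0.05,0,0.036,0,0,-0.085,0,0.036,0,0,-0.12,0,0.036,0.01,0.015,-0.15,0,0.036,0.02,0.04,-0.175,0,0.036,0.03,0.065,-0.182,0,0.036]
}}

```text
time_s: 36.73
tcp_pos: [0.6011, 0.1876, 0.4891]
tool_rot: [[1.0, 0.009, 0.008], [0.009, -1.0, 0.001], [0.008, -0.001, -1.0]]
contact_force: [0.0, -0.2, 0.8]
finger_gap: 0.383
grasp_force: 0.0
```

{"op": "step_arm", "data": {
  "steps": [0.006,0.025,0,0,0.036,0.012,0.055,0,0,0.036,0.02,0.08,0,0,0.036,0.025,0.1,0,0,0.036,0.025,0.105,0,0,0.036,0.025,0.105,0,0,0.036,0.025,0.105,0,0,0.036,0.025,0.105,0,0,0.036,0.025,0.105,0,0,0.036,0.025,0.105,0,0,0.036]
}}

```text
time_s: 37.57
tcp_pos: [0.6265, 0.0844, 0.4837]
tool_rot: [[1.0, 0.009, 0.0], [0.009, -1.0, 0.0], [0.0, -0.0, -1.0]]
contact_force: [0.2, 0.1, 0.7]
finger_gap: 0.385
grasp_force: 0.0
```

```bash
python3 meas2.py
```

```text
37.5667 [0.6265 0.0844 0.4837]
screw [0.2756 0.276 ] 0.2761
platen 0.0285 0.0806
head 0.0265
tabs [0.026 0.027 0.028 0.029 0.03  0.031 0.032 0.033 0.034 0.035 0.036 0.037
 0.038 0.039 0.04  0.041 0.046 0.047 0.048 0.049 0.05  0.051 0.052 0.053
 0.054 0.055 0.056 0.057 0.058 0.059 0.06  0.061] 0.18145903596318935 0.6059509276266609 0.642900049193203
```

```bash
ls pics | grep ^m
python3 - <<'E'
import cv2,numpy as np,glob
f=sorted(glob.glob("pics/m3*.png"));a=[cv2.resize(cv2.imread(x)[100:270,20:300],None,fx=2.6,fy=1.7) for x in f]
cv2.imwrite("pics/cmp.png",np.vstack(a))
E
```

```text
m316.png
m375.png
```

View pics/cmp.png

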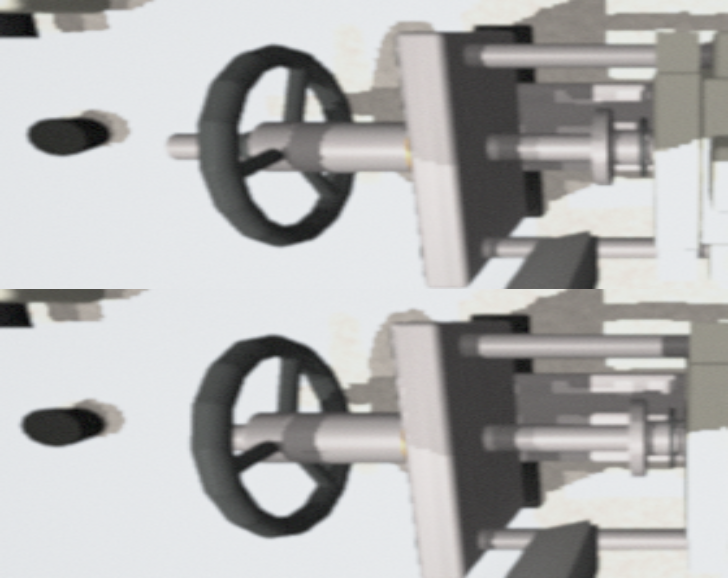

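Run:
```python
from cap import *
a=np.load("press6.npz")["P"]
s,c,b=snap("m376");np.savez("m376.npz",P=b)
for n,P,p0 in(("start",a,.1357),("now",b,.082)):
    q=P[(P[...,2]>.085)&(P[...,2]<.135)&(abs(P[...,0]-.624)<.035)&(P[...,1]>p0-.004)&(P[...,1]<.168)]
    print(n);print([(round(float(y),3),round(float(np.percentile(k[:,2],95)),3),len(k)) for y in np.arange(p0-.004,.168,.002) for k in [q[(q[:,1]>=y)&(q[:,1]<y+.002)]] if len(k)>3])
for P in(a,b):
    q=P[(P[...,2]>.143)&(P[...,2]<.15)&(P[...,1]>.03)&(P[...,1]<.165)&(abs(P[...,0]-.624)<.072)&(abs(P[...,0]-.624)>.055)];print(np.unique(np.round(q[:,1],3)))
```

```text
start
[(0.14, 0.115, 35), (0.142, 0.114, 19), (0.144, 0.107, 37), (0.146, 0.107, 38), (0.148, 0.107, 35), (0.15, 0.107, 36), (0.152, 0.107, 38), (0.154, 0.119, 213), (0.156, 0.12, 80), (0.158, 0.121, 84), (0.16, 0.121, 74), (0.164, 0.105, 4), (0.166, 0.133, 544), (0.168, 0.133, 85)]
now
[(0.08, 0.134, 45), (0.082, 0.107, 42), (0.084, 0.107, 42), (0.086, 0.115, 68), (0.088, 0.106, 23), (0.09, 0.107, 42), (0.092, 0.107, 42), (0.094, 0.107, 41), (0.096, 0.107, 41), (0.098, 0.121, 90), (0.1, 0.121, 90), (0.102, 0.121, 86), (0.104, 0.12, 39), (0.106, 0.104, 29), (0.108, 0.104, 22), (0.11, 0.104, 29), (0.112, 0.104, 32), (0.114, 0.104, 31), (0.116, 0.104, 30), (0.118, 0.104, 26), (0.12, 0.105, 25), (0.122, 0.103, 31), (0.124, 0.103, 31), (0.126, 0.104, 30), (0.128, 0.105, 28), (0.13, 0.104, 25), (0.132, 0.104, 30), (0.134, 0.104, 30), (0.136, 0.104, 31), (0.138, 0.104, 29), (0.14, 0.104, 24), (0.142, 0.104, 29), (0.144, 0.104, 29), (0.146, 0.103, 31), (0.148, 0.105, 29), (0.15, 0.104, 28), (0.152, 0.104, 26), (0.154, 0.104, 30), (0.156, 0.104, 30), (0.158, 0.104, 26), (0.16, 0.104, 28), (0.162, 0.104, 30), (0.164, 0.103, 29), (0.166, 0.133, 664)]
[0.04  0.041 0.042 0.043 0.044 0.045 0.046 0.047 0.048 0.081 0.082 0.083
 0.084 0.085 0.086 0.087 0.088 0.089 0.09  0.091 0.119 0.12  0.121 0.122
 0.123 0.124 0.125 0.126 0.127 0.128 0.129 0.13  0.131 0.132 0.133 0.134]
[0.031 0.032 0.033 0.034 0.035 0.036 0.037 0.038 0.049 0.05  0.051 0.052
 0.053 0.054 0.055 0.056 0.057 0.058 0.064 0.065 0.066 0.067 0.068 0.069
 0.07  0.071 0.072 0.073 0.074 0.075 0.076 0.077 0.078 0.079 0.08 ]
```

Run:
```python
from h import *
for f in("press6.npz","m376.npz"):
    P=np.load(f)["P"];X,Y,Z=P[...,0],P[...,1],P[...,2]
    r=lambda m:(np.percentile(Y[m],[1,5,50,95,99]).round(4),m.sum())
    lo=.15 if f[0]=="p" else .092
    pl=(.1,.145) if f[0]=="p" else (.0605,.09)
    print(f,"collar",r((Z>.1165)&(Z<.125)&(abs(X-.624)<.02)&(Y>lo)&(Y<lo+.014)))
    print(" platen",r((Z>.144)&(Z<.15)&(abs(X-.624)<.072)&(Y>pl[0])&(Y<pl[1])))
    print(" head",r((Z>.144)&(Z<.1505)&(abs(X-.624)<.075)&(Y>-.01)&(Y<.03)&(abs(X-.624)>.053)))
    print(" yoke",r((Z>.152)&(Z<.16)&(abs(X-.624)<.072)&(Y>.16)&(Y<.19)))
    for k in ((.02,.0435),(.0435,.0625)) if f[0]=="m" else((.03,.055),(.07,.1)):print(" tab",r((Z>.175)&(Z<.185)&(abs(X-.624)<.015)&(Y>k[0])&(Y<k[1])))
```

```text
press6.npz collar (array([0.1552, 0.1554, 0.158 , 0.1611, 0.1612]), np.int64(153))
 platen (array([0.1175, 0.1181, 0.1262, 0.1341, 0.1349]), np.int64(1743))
 head (array([0.002 , 0.0033, 0.0132, 0.0227, 0.0236]), np.int64(929))
 yoke (array([0.1673, 0.168 , 0.1756, 0.1838, 0.1847]), np.int64(2704))
 tab (array([0.036 , 0.0367, 0.0432, 0.0491, 0.0497]), np.int64(504))
 tab (array([0.078 , 0.0783, 0.0853, 0.0916, 0.0917]), np.int64(519))
m376.npz collar (array([0.0993, 0.0993, 0.1016, 0.1047, 0.1047]), np.int64(146))
 platen (array([0.0608, 0.0619, 0.0717, 0.0802, 0.0811]), np.int64(2062))
 head (array([0.002 , 0.0032, 0.0122, 0.0225, 0.0236]), np.int64(867))
 yoke (array([0.1673, 0.1679, 0.1755, 0.1838, 0.1848]), np.int64(2745))
 tab (array([0.0268, 0.0277, 0.034 , 0.0401, 0.0405]), np.int64(515))
 tab (array([0.0465, 0.0474, 0.0539, 0.0599, 0.0604]), np.int64(519))
```

{"op": "step_arm", "data": {
  "steps": [0.003,-0.025,0,0,0.036,0.006,-0.055,0,0,0.036,0.01,-0.09,0,0,0.036,0.014,-0.125,0,0,0.036,0.0185,-0.155,0.01,0,0.036,0.0185,-0.1695,0.03,0,0.036,0.0185,-0.1695,0.05,0,0.036,0.0185,-0.1695,0.07,0,0.036,0.0185,-0.1695,0.085,0,0.036,0.0185,-0.1695,0.095,0,0.036]
}}

```text
time_s: 38.5
tcp_pos: [0.6434, 0.2535, 0.3864]
tool_rot: [[1.0, 0.009, -0.003], [0.009, -1.0, -0.001], [-0.003, 0.001, -1.0]]
contact_force: [-0.5, 0.6, -1.3]
finger_gap: 0.385
grasp_force: 0.0
```

{"op": "step_arm", "data": {
  "steps": [0,0,0.015,0,0.036,0,0,0.03,0,0.036,0,0,0.045,0,0.036,0,0,0.055,0,0.036,0,0,0.055,0,0.03,0,0,0.055,0,0.02,0,0,0.055,0,0.008,0,0,0.055,0,0.008,0,0,0.055,0,0.008,0,0,0.055,0,0.008]
}}

```text
time_s: 39.33
tcp_pos: [0.6442, 0.2548, 0.3348]
tool_rot: [[1.0, 0.008, 0.003], [0.008, -1.0, 0.006], [0.003, -0.006, -1.0]]
contact_force: [-0.1, 4.9, -2.2]
finger_gap: 0.138
grasp_force: 20.0
```

{"op": "step_arm", "data": {
  "steps": [0,0,0,0,0.008,0,0,0,0,0.008,-0.0101,0,-0.0027,0,0.008,-0.0205,0,-0.0036,0,0.008,-0.0309,0,-0.0027,0,0.008,-0.041,0,0,0,0.008,-0.041,0,0,0,0.008,-0.041,0,0,0,0.008,-0.041,0,0,0,0.008,-0.041,0,0,0,0.008]
}}

```text
time_s: 40.17
tcp_pos: [0.6039, 0.2544, 0.3363]
tool_rot: [[1.0, 0.008, 0.006], [0.008, -1.0, 0.006], [0.007, -0.006, -1.0]]
contact_force: [0.9, 5.5, 3.0]
finger_gap: 0.143
grasp_force: 20.0
```

{"op": "step_arm", "data": {
  "steps": [0,0,0,0,0.036,0,0,0,0,0.036,0,0,0,0,0.036,0,0,-0.02,0,0.036,0,0,-0.05,0,0.036,0,0,-0.085,0,0.036,0,0,-0.12,0,0.036,0,0.015,-0.14,0,0.036,0,0.04,-0.15,0,0.036,0,0.065,-0.15,0,0.036]
}}

```text
time_s: 41.0
tcp_pos: [0.6035, 0.1871, 0.4872]
tool_rot: [[1.0, 0.009, 0.006], [0.009, -1.0, 0.0], [0.006, -0.0, -1.0]]
contact_force: [-0.1, 0.6, 0.1]
finger_gap: 0.384
grasp_force: 0.0
```

{"op": "step_arm", "data": {
  "steps": [0,0.025,0,0,0.036,0,0.055,0,0,0.036,0,0.08,0,0,0.036,0,0.1,0,0,0.036,0,0.105,0,0,0.036,0,0.105,0,0,0.036,0,0.105,0,0,0.036,0,0.105,0,0,0.036,0,0.105,0,0,0.036,0,0.105,0,0,0.036]
}}

```text
time_s: 41.83
tcp_pos: [0.6043, 0.0837, 0.4836]
tool_rot: [[1.0, 0.009, -0.0], [0.009, -1.0, 0.0], [-0.0, -0.0, -1.0]]
contact_force: [-0.0, 0.5, 0.1]
finger_gap: 0.38
grasp_force: 0.0
```

Run:
```python
from cap import *
s,c,P=snap("m5");X,Y,Z=P[...,0],P[...,1],P[...,2];np.savez("m5.npz",P=P);print(s["tcp_pos"],s["time_s"])
r=lambda m:(np.percentile(Y[m],[1,5,50,95,99]).round(4),m.sum())
print("collar",r((Z>.1165)&(Z<.125)&(abs(X-.624)<.02)&(Y>.09)&(Y<.107)));print("platen",r((Z>.144)&(Z<.15)&(abs(X-.624)<.072)&(Y>.0645)&(Y<.09)))
for k in ((.02,.0435),(.0435,.0625)):print(" tab",r((Z>.175)&(Z<.185)&(abs(X-.624)<.015)&(Y>k[0])&(Y<k[1])))
c=manip.capture("top");P=cloud(c);X,Y,Z=P[...,0],P[...,1],P[...,2]
m=(Z>.05)&(Z<.085)&(abs(X-.41)<.1)&(abs(Y-.27)<.09);p=P[m];print(len(p),cv2.minAreaRect(p[:,:2].astype(np.float32)))
h=p[p[:,1]<.234];print("handle",len(h),h.mean(0).round(4) if len(h) else 0)
cv2.imwrite("pics/top9.png",cv2.resize(c["img"][150:290,130:270],None,fx=4,fy=4))
go(s,[.42,.16,.45],0)
```

```text
[0.60429048 0.08367669 0.48355019] 41.8333
collar (array([0.0966, 0.0967, 0.0997, 0.1018, 0.102 ]), np.int64(141))
platen (array([0.0647, 0.0654, 0.0731, 0.0807, 0.0815]), np.int64(1934))
 tab (array([0.0266, 0.0275, 0.034 , 0.04  , 0.0404]), np.int64(553))
 tab (array([0.0467, 0.0474, 0.0538, 0.0599, 0.0604]), np.int64(547))
0 ((0.0, 0.0), (0.0, 0.0), 0.0)
handle 0 0
shift [-0.1836 -0.078   0.0336] turn -1.561 curyaw -89.46
```

View pics/top9.png

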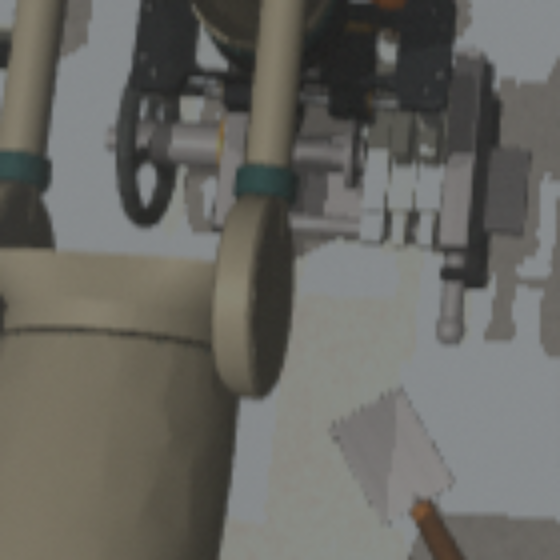

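{"op": "step_arm", "data": {
  "steps": [-0.02,-0.008,0,-0.1,0.05,-0.04,-0.017,0,-0.22,0.05,-0.06,-0.026,0.005,-0.34,0.05,-0.082,-0.035,0.01,-0.46,0.05,-0.104,-0.044,0.015,-0.58,0.05,-0.124,-0.053,0.02,-0.7,0.05,-0.144,-0.062,0.025,-0.82,0.05,-0.164,-0.07,0.03,-0.94,0.05,-0.178,-0.076,0.033,-1.06,0.05,-0.1836,-0.078,0.033,-1.17,0.05]
}}

```text
time_s: 42.77
tcp_pos: [0.4176, 0.16, 0.4502]
tool_rot: [[0.376, 0.927, -0.002], [0.927, -0.376, 0.0], [-0.001, -0.002, -1.0]]
contact_force: [0.1, 0.1, 0.1]
finger_gap: 0.534
grasp_force: 0.0
```

{"op": "step_arm", "data": {
  "steps": [0,0,0,-0.1,0.05,0,0,0,-0.22,0.05,0,0,0,-0.34,0.05,0,0,0,-0.39,0.05,0,0,0,-0.39,0.05,0,0,0,-0.39,0.05,0,0,0,-0.39,0.05,0,0,0,-0.39,0.05,0,0,0,-0.39,0.05,0,0,0,-0.39,0.05]
}}

```text
time_s: 43.6
tcp_pos: [0.4201, 0.1591, 0.4506]
tool_rot: [[0.003, 1.0, -0.0], [1.0, -0.003, -0.0], [-0.0, -0.0, -1.0]]
contact_force: [-0.2, 0.3, 0.3]
finger_gap: 0.536
grasp_force: 0.0
```

Run:
```python
from cap import *
s,c,P=snap("jug1");X,Y,Z=P[...,0],P[...,1],P[...,2];np.savez("jug1.npz",P=P,img=c["img"]);print(s["tcp_pos"],s["joint_pos"].round(2))
m=(Z>.065)&(Z<.082)&(Y>.1)&(X<.52);n,l,st,ce=cv2.connectedComponentsWithStats(m.astype(np.uint8))
for i in range(1,n):
    if st[i,4]>40: p=P[l==i];r=cv2.minAreaRect(p[:,:2].astype(np.float32));print(st[i],np.round(r[0],4),np.round(r[1],4),p.mean(0).round(4))
```

```text
[0.42011902 0.15913033 0.45060804] [ 0.21  0.06  1.66 -0.    1.42  0.21]
[ 217   34   70  104 1122] [0.3826 0.2683] [0.0922 0.0692] [0.3866 0.2699 0.0712]
```

View pics/jug1.png

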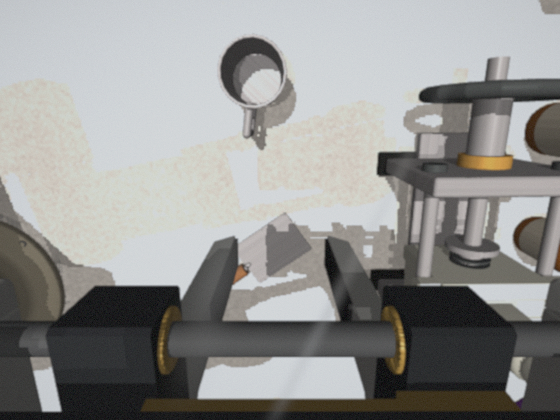

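Run:
```python
from h import *
d=np.load("jug1.npz");P=d["P"];X,Y,Z=P[...,0],P[...,1],P[...,2];v,u=np.mgrid[:420,:560]
w=(u>205)&(u<300)&(v>25)&(v<150)
m=w&(Z>.071)&(Z<.08)&(v<106);(cx,cy),r=cv2.minEnclosingCircle(P[m][:,:2].astype(np.float32));print("rim",cx,cy,r,P[m][:,2].mean())
h=w&(Z>.02)&(Z<.075)&(v>108)&(v<145)&(u<256);p=P[h];print(len(p))
for a in np.arange(.02,.075,.01):
    k=p[(p[:,2]>=a)&(p[:,2]<a+.01)]
    if len(k): print(round(a,3),len(k),k.mean(0).round(4),k[:,:2].min(0).round(4),k[:,:2].max(0).round(4))
e=p[np.argsort(np.hypot(p[:,0]-cx,p[:,1]-cy))[-30:]].mean(0);dv=e[:2]-[cx,cy];print("out",e.round(4),np.hypot(*dv),np.degrees(np.arctan2(dv[1],dv[0])))
hh=p[p[:,2]>.05].mean(0);dv=hh[:2]-[cx,cy];print("ang mean",np.degrees(np.arctan2(dv[1],dv[0])))
```

```text
rim 0.3895321488380432 0.2775864601135254 0.034970350563526154 0.073198276862981
289
0.02 34 [0.3852 0.2294 0.0213] [0.3831 0.2151] [0.3884 0.2427]
0.03 5 [0.3853 0.2168 0.0361] [0.3846 0.2144] [0.3856 0.2192]
0.04 3 [0.3847 0.215  0.0447] [0.384  0.2128] [0.3852 0.2183]
0.05 3 [0.3856 0.2164 0.051 ] [0.3856 0.2153] [0.3857 0.2174]
0.06 234 [0.3832 0.2278 0.0678] [0.3771 0.2129] [0.3887 0.2417]
0.07 10 [0.3824 0.2257 0.0705] [0.3789 0.2163] [0.3847 0.2396]
out [0.382  0.2144 0.0616] 0.06358710114218911 -96.75896065065979
ang mean -97.25873451366479
```

{"op": "step_arm", "data": {
  "steps": [0.02,-0.013,0.02,0.06,0.04,0.04,-0.026,0.04,0.12,0.04,0.0569,-0.0384,0.07,0.12,0.04,0.0569,-0.0384,0.1,0.12,0.04,0.0569,-0.0384,0.125,0.12,0.04,0.0569,-0.0384,0.14,0.12,0.04,0.0569,-0.0384,0.145,0.12,0.04,0.0569,-0.0384,0.145,0.12,0.04,0.0569,-0.0384,0.145,0.12,0.04,0.0569,-0.0384,0.145,0.12,0.04]
}}

```text
time_s: 44.48
tcp_pos: [0.3826, 0.2163, 0.3068]
tool_rot: [[0.123, 0.992, 0.002], [0.992, -0.123, 0.001], [0.001, 0.002, -1.0]]
contact_force: [-0.1, -0.5, 0.5]
finger_gap: 0.427
grasp_force: 0.0
```

Run:
```python
from cap import *
s,c,P=snap("jug2");X,Y,Z=P[...,0],P[...,1],P[...,2];print(s["tcp_pos"])
m=(Z>.055)&(Z<.072)&(np.hypot(X-.3895,Y-.2776)>.041)&(np.hypot(X-.3895,Y-.2776)<.07);p=P[m];print(len(p),p.mean(0).round(4),p.min(0).round(4),p.max(0).round(4))
R=(s["tool_rot"]);q=(p-s["tcp_pos"])@R;print("tool xy of handle",q.mean(0).round(4),q.min(0).round(4),q.max(0).round(4))
```

```text
[0.38263056 0.21631412 0.30680304]
424 [0.3825 0.2255 0.0679] [0.377  0.2127 0.0644] [0.3879 0.2375 0.0706]
tool xy of handle [ 0.0088 -0.0018  0.2389] [-0.0041 -0.006   0.2362] [0.0205 0.0024 0.2424]
```

View pics/jug2.png

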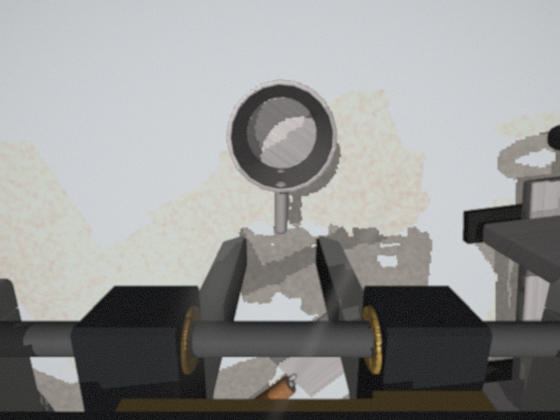

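{"op": "step_arm", "data": {
  "steps": [0,-0.0018,0.015,0,0.04,0,-0.0018,0.035,0,0.04,0,-0.0018,0.055,0,0.04,0,-0.0018,0.07,0,0.04,0,-0.0018,0.0785,0,0.04,0,-0.0018,0.0785,0,0.025,0,-0.0018,0.0785,0,0.012,0,-0.0018,0.0785,0,0.003,0,-0.0018,0.0785,0,0.003,0,-0.0018,0.0785,0,0.003],
  "squeeze": 40
}}

```text
time_s: 45.37
tcp_pos: [0.3805, 0.2165, 0.228]
tool_rot: [[0.123, 0.992, 0.002], [0.992, -0.123, 0.001], [0.001, 0.002, -1.0]]
contact_force: [0.7, -0.6, -0.3]
finger_gap: 0.11
grasp_force: 0.2
```

{"op": "step_arm", "data": {
  "steps": [0,0,0,0,0.003,0,0,0,0,0.003,0,0,0,0,0.003,0,0,-0.002,0,0.003,0,0,-0.004,0,0.003,0,0,-0.006,0,0.003,0,0,-0.006,0,0.003,0,0,-0.006,0,0.003,0,0,-0.006,0,0.003,0,0,-0.006,0,0.003]
}}

```text
time_s: 46.2
tcp_pos: [0.38, 0.2163, 0.233]
tool_rot: [[0.123, 0.992, -0.0], [0.992, -0.123, -0.0], [-0.0, -0.0, -1.0]]
contact_force: [-0.5, -0.4, -1.6]
finger_gap: 0.085
grasp_force: 40.0
```

Run:
```python
from cap import *
s,c,P=snap("jug3");X,Y,Z=P[...,0],P[...,1],P[...,2];print(s["tcp_pos"],s["finger_gap"]*.094,s["contact_force"])
m=(Z>.068)&(Z<.09)&(np.hypot(X-.3895,Y-.2776)<.042);p=P[m];(cx,cy),r=cv2.minEnclosingCircle(p[:,:2].astype(np.float32));print(cx,cy,r,p[:,2].min(),p[:,2].max());A=np.c_[p[:,0],p[:,1],np.ones(len(p))];print(np.linalg.lstsq(A,p[:,2],rcond=None)[0])
q=(np.array([cx,cy,.075])-s["tcp_pos"])@s["tool_rot"];print("jug in tool",q)
# place with tool yaw -90 : tool y=(0,-1), x=(1,0)
go(s,[.30,.012,.234],-90)
```

```text
[0.37999562 0.21629484 0.23295674] 0.007984098699663615 [-0.51727892 -0.43489687 -1.58145323]
0.388100266456604 0.27395328879356384 0.03823144733905792 0.06800012389041346 0.08057007432215157
[0.00093925 0.01750267 0.07057729]
jug in tool [0.05826897 0.00103424 0.15793724]
shift [-0.2126 -0.0543 -0.001 ] turn 1.448 curyaw -7.05
```

Run:
```python
from h import *
c=np.load("top0.npz")
for x,y in((335,430),(400,390),(455,480),(390,520),(420,500),(465,570)): print(ray(c,130+x/4,150+y/4,.002).round(3))
P=cloud(c);im=c["img"]
# spout end and jug-feet clearance
s=P[(P[...,2]>.085)&(P[...,2]<.125)&(P[...,0]>.46)&(P[...,0]<.545)&(abs(P[...,1]-.01)<.04)];print(s.min(0),s.max(0))
```

```text
[0.422 0.103 0.002]
[0.458 0.055 0.002]
[0.391 0.004 0.002]
[0.356 0.052 0.002]
[0.373 0.03  0.002]
[ 0.322 -0.01   0.002]
[0.48553772 0.00159588 0.10727057] [0.54442701 0.01993871 0.12381627]
```

{"op": "step_arm", "data": {
  "steps": [0,0,-0.015,0,0.003,0,0,-0.03,0.03,0.003,-0.01,0.007,-0.045,0.12,0.003,-0.022,0.015,-0.055,0.24,0.003,-0.034,0.023,-0.06,0.36,0.003,-0.046,0.031,-0.06,0.48,0.003,-0.058,0.039,-0.06,0.6,0.003,-0.07,0.047,-0.06,0.72,0.003,-0.084,0.057,-0.06,0.82,0.003,-0.0986,0.0666,-0.06,0.9,0.003]
}}

```text
time_s: 47.08
tcp_pos: [0.4342, 0.1097, 0.293]
tool_rot: [[0.856, 0.517, -0.0], [0.517, -0.856, 0.0], [-0.0, -0.0, -1.0]]
contact_force: [-0.3, -0.5, -1.2]
finger_gap: 0.087
grasp_force: 40.0
```

{"op": "step_arm", "data": {
  "steps": [0,0,0,0.1,0.003,0,0,0,0.2,0.003,0,0,0,0.3,0.003,0,0,0,0.4,0.003,0,0,0,0.5,0.003,0,0,0,0.548,0.003,0,0,0,0.548,0.003,0,0,0,0.548,0.003,0,0,0,0.548,0.003,0,0,0,0.548,0.003]
}}

```text
time_s: 47.92
tcp_pos: [0.434, 0.1103, 0.2931]
tool_rot: [[1.0, 0.001, -0.0], [0.001, -1.0, -0.0], [-0.0, 0.0, -1.0]]
contact_force: [0.0, 1.2, -1.8]
finger_gap: 0.086
grasp_force: 40.0
```

Run:
```python
from cap import *
s,c,P=snap("jug4");X,Y,Z=P[...,0],P[...,1],P[...,2];print(s["tcp_pos"],s["finger_gap"]*.094,s["contact_force"])
m=(Z>.125)&(Z<.15)&(np.hypot(X-s["tcp_pos"][0]-.062,Y-s["tcp_pos"][1])<.04);p=P[m];(cx,cy),r=cv2.minEnclosingCircle(p[:,:2].astype(np.float32));print(cx,cy,r,p[:,2].min(),p[:,2].max());A=np.c_[p[:,0],p[:,1],np.ones(len(p))];print(np.linalg.lstsq(A,p[:,2],rcond=None)[0])
go(s,[.434,.11,.233],-90)
```

```text
[0.43404937 0.11032711 0.29308882] 0.008114991855752861 [ 0.00229619  1.19503272 -1.80905184]
0.49302178621292114 0.10801170766353607 0.03719847649335861 0.1250000534100323 0.1406681870812582
[0.01602871 0.00195261 0.12686497]
shift [-0.      0.0003  0.0601] turn 0.001 curyaw -89.97
```

View pics/jug4.png

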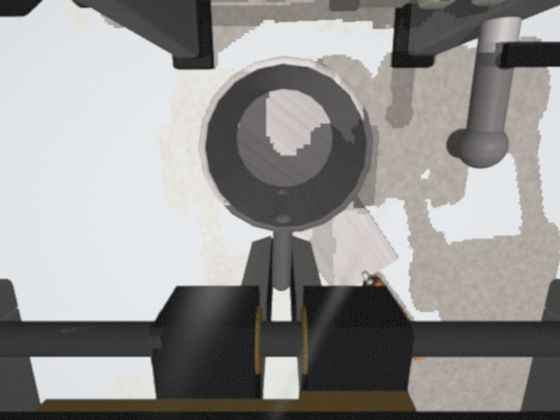

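{"op": "step_arm", "data": {
  "steps": [0,0,0.02,0,0.003,0,0,0.04,0,0.003,0.0015,0,0.054,0,0.003,0.0015,0,0.061,0,0.003,0.0015,0.005,0.061,0,0.003,0.0015,0.018,0.061,0,0.003,0.0015,0.034,0.061,0,0.003,0.0015,0.05,0.061,0,0.003,0.0015,0.066,0.061,0,0.003,0.0015,0.08,0.061,0,0.003]
}}

```text
time_s: 48.8
tcp_pos: [0.436, 0.0292, 0.2331]
tool_rot: [[1.0, 0.0, 0.002], [0.0, -1.0, -0.001], [0.002, 0.001, -1.0]]
contact_force: [-0.1, 0.4, -2.3]
finger_gap: 0.091
grasp_force: 40.0
```

{"op": "step_arm", "data": {
  "steps": [0,0.008,0,0,0.003,0,0.015,0,0,0.003,0,0.0175,0,0,0.003,0,0.0175,0,0,0.003,0,0.0175,0.002,0,0.003,0,0.0175,0.004,0,0.003,0,0.0175,0.005,0,0.003,0,0.0175,0.005,0,0.003,0,0.0175,0.005,0,0.003,0,0.0175,0.005,0,0.003]
}}

```text
time_s: 49.63
tcp_pos: [0.4355, 0.0133, 0.2279]
tool_rot: [[1.0, 0.001, 0.0], [0.001, -1.0, -0.0], [0.0, 0.0, -1.0]]
contact_force: [-3.2, -0.7, 8.1]
finger_gap: 0.095
grasp_force: 40.0
```

{"op": "step_arm", "data": {
  "steps": [0,0,-0.001,0,0.01,0,0,-0.001,0,0.03,0,0,-0.001,0,0.036,0,0,-0.001,0,0.036,0,0,-0.01,0,0.036,0,0,-0.03,0,0.036,0,0,-0.06,0,0.036,0,0,-0.095,0,0.036,-0.01,0,-0.13,0,0.036,-0.02,0,-0.165,0,0.036]
}}

```text
time_s: 50.47
tcp_pos: [0.4154, 0.0129, 0.3935]
tool_rot: [[1.0, -0.0, -0.0], [-0.0, -1.0, 0.0], [-0.0, -0.0, -1.0]]
contact_force: [0.7, 0.5, -0.1]
finger_gap: 0.387
grasp_force: 0.0
```

{"op": "step_arm", "data": {
  "steps": [-0.01,0,-0.02,0,0.036,-0.03,0,-0.04,0,0.036,-0.05,0,-0.05,0,0.036,-0.05,0,-0.05,0,0.036,-0.05,0,-0.05,0,0.036,-0.05,0,-0.05,0,0.036,-0.05,0,-0.05,0,0.036,-0.05,0,-0.05,0,0.036,-0.05,0,-0.05,0,0.036,-0.05,0,-0.05,0,0.036]
}}

```text
time_s: 51.3
tcp_pos: [0.3661, 0.0128, 0.4415]
tool_rot: [[1.0, -0.0, -0.001], [-0.0, -1.0, 0.0], [-0.001, -0.0, -1.0]]
contact_force: [-0.0, 0.5, -0.2]
finger_gap: 0.384
grasp_force: 0.0
```

Run:
```python
from cap import *
s,c,P=snap("fin");X,Y,Z=P[...,0],P[...,1],P[...,2];print(s["tcp_pos"],s["contact_force"])
m=(Z>.068)&(Z<.082)&(np.hypot(X-.496,Y-.0125)<.05);p=P[m];(cx,cy),r=cv2.minEnclosingCircle(p[:,:2].astype(np.float32));print("jug",cx,cy,r,p[:,2].max());A=np.c_[p[:,0],p[:,1],np.ones(len(p))];print(np.linalg.lstsq(A,p[:,2],rcond=None)[0])
p=P[(Z>.085)&(Z<.125)&(X>.47)&(X<.54)&(abs(Y-.01)<.04)];print("spout",p.min(0).round(4),p.max(0).round(4))
c=manip.capture("top");Q=cloud(c);X,Y,Z=Q[...,0],Q[...,1],Q[...,2]
q=Q[(Z>.168)&(Z<.19)&(abs(X-.624)<.03)&(Y>.01)&(Y<.08)];print("tabs",np.unique(np.round(q[:,1],3)),q[:,2].max(),q[:,0].min(),q[:,0].max())
```

```text
[0.36608479 0.01280486 0.44154837] [-0.02130373  0.46295012 -0.22299286]
jug 0.48860040307044983 0.010519705712795258 0.04253288358449936 0.07561376676874854
[ 0.01354329 -0.00217295  0.06573132]
spout [0.4835 0.0007 0.1058] [0.5323 0.0215 0.1246]
tabs [0.026 0.027 0.028 0.029 0.03  0.031 0.032 0.033 0.034 0.035 0.036 0.037
 0.038 0.039 0.04  0.046 0.047 0.048 0.049 0.05  0.051 0.052 0.053 0.054
 0.055 0.056 0.057 0.058 0.059 0.06 ] 0.1849043671609622 0.6075239735972353 0.6450258663677054
```

View pics/fin.png

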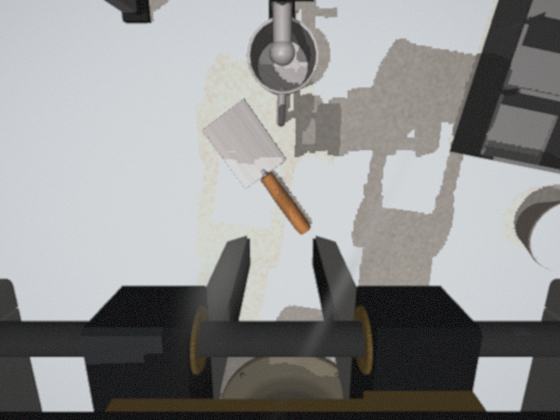

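```bash
python3 -c "
from workcell import manip
print(manip.finish_job())"
```

```text
the job is handed in; nothing more can be done
None
```

I handed the job in at about 51 s of the 210 s limit: both plates in the rack now hang on the rails, and the pack is closed with the springs squeezed about 5.5 mm (camera estimate, good to about 1 mm). The jug stands upright under the spout. The hand-in returned no verdict.

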